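# Dispense one row of bearing balls from a tipping tray

## Task

Set the white cup on the desk under the spout of the counting tray, then lift the tray's handle just far enough that the front row of three steel balls rolls off into the cup while the back row stays behind the red lip, and lower the tray level again. Then put the cup with its three balls upright on the middle of the cork pad, and leave everything else where it stands.

Things in the scene. Friction and masses are not known exactly. Their poses are not given: they have to be found in the camera images.
- stand: fixed blue stand that carries the tipping counting tray. Origin on the desk below the hinge axis; the tray's spout points along its -x, the handle lies to +x, the hinge axis is along y, 105 mm up. Base plate x -16..110, y -52..52; two 104 mm high cheeks at y = +-41, x -10..16.
- tray (a joint): tilt of the aluminium counting tray: 0 = level at rest on the stand, grows as the handle is lifted and the spout dips, end stop at 1.1 rad. About 0.25 kg, swings freely and falls back by its own weight (lifting takes about 1 to 2 N at the handle).
- tray_handle (a point): middle of the tray's round steel handle bar, 10 mm diameter, 57 mm free length along the stand's y, between two side rails. 115 mm behind the hinge axis and 22 mm above it when level (radius 117 mm); nothing for 50 mm in front of it. It may turn between the fingers while it is lifted on its arc.
- tray_lip (a point): middle of the top of the raised red lip between the front and the back row; this frame tilts with the tray (x from spout to handle, z out of the floor; tray floor 4 mm below it). A low dark bead (1.5 mm) 15.5 mm towards the spout holds the front row until about 0.55 rad of tilt; the red lip (4 mm) holds the back row until about 0.85 rad, if the tray is not jerked.
- spout (a point): middle of the open front edge of the tray floor when level: 30 mm in front of the hinge axis and 109 mm above the desk. In a tilt to 0.75 rad it dips to about 88 mm. The exit is 51 mm wide.
- catch_spot (a point): point on the desk 24 mm in front of the spout's edge, where the cup's axis should stand to catch the balls (good to about 10 mm). The cup then reaches 10 mm in under the spout, so bring it low along the desk from in front (the stand's +x direction) and take it out the same way. The bottle and the objective stand on the desk about 90 mm to either side.
- cup_mid (a point): centre, half-way up, of the loose white round cup: 68 mm outer diameter, 70 high, straight sides, wall 3, floor 4 thick, about 0.09 kg, z along its axis. Sample vials stand close beside it on two sides.
- cup_in (a point): point on the cup's axis 15 mm above its underside, about the height of balls lying inside.
- pad_top (a point): centre of the top of the fixed round cork pad, 92 mm diameter, 3 mm thick, where the cup belongs; the mirror mount stands beside it.
- front_ball_1_center (a point): centre of a loose 16 mm steel ball (17 g) of the front row of the tray, between the low bead and the red lip
- front_ball_2_center (a point): centre of a loose 16 mm steel ball (17 g) of the front row of the tray, between the low bead and the red lip
- front_ball_3_center (a point): centre of a loose 16 mm steel ball (17 g) of the front row of the tray, between the low bead and the red lip
- back_ball_1_center (a point): centre of a loose 16 mm steel ball (17 g) of the back row of the tray, behind the red lip
- back_ball_2_center (a point): centre of a loose 16 mm steel ball (17 g) of the back row of the tray, behind the red lip
- back_ball_3_center (a point): centre of a loose 16 mm steel ball (17 g) of the back row of the tray, behind the red lip
- vial_1_mid (a point): loose bystander to leave alone: screw-cap clear sample vial with orange foot and black cap, 26 mm diameter, 53 high; centre, half-way up
- vial_2_mid (a point): loose bystander to leave alone: screw-cap clear sample vial with orange foot and white cap, 26 mm diameter, 53 high; centre, half-way up
- dropper_bottle_mid (a point): loose bystander to leave alone: amber dropper bottle, 33 mm diameter, 94 high; centre, half-way up
- spare_objective_mid (a point): loose bystander to leave alone: silver microscope objective on a black cap, 27 mm diameter, 50 high; centre, half-way up
- kinematic_mount_mid (a point): loose bystander to leave alone: black mirror mount, 38 x 34 x 34 high, within 26 mm of its centre seen from above; centre, half-way up
- cup: the same cup as a body; origin at the centre of its underside
Mind the look-alikes: they are no part of the job. Several things look just like the part that bears pad_top: the one meant starts farthest from the robot's base.

How it is judged:
By the outcome, as a careful person would: the job done as asked, in the order asked, and still so for the second after the job is handed in, with the robot touching nothing.
It also fails if it takes over 72 s, if anything falls off the work surface, if the arm or the gripper's body presses on something with over 40 N, if the wrist force passes 120 N, or if a joint passes its speed limit or range.

## Robot

A 6-joint arm with a two-finger parallel gripper is mounted at the origin on a cart in front of the work surface, level with it; the furniture and walls round the work are solid. World frame = base frame: x ahead of the robot, y to its left, z up, the work surface at z = 0. Lengths are in mm, angles in rad, forces in N, time in s.
With the tool pointing down it reaches from about 375 to 975 mm from the base axis. Payload 3.8 kg.
Tool frame: the origin (TCP) lies midway between the tips of the shut fingers; the grasp point (between the pads) lies 19 mm behind it; z points along the fingers, y is the direction in which the jaws open and shut (so a half turn about z gives the same grasp; the last joint's range is limited). The gripper opens to 85 mm and grips with 20 to 120 N. Pads are 22 mm wide; open, the fingers measure 114 mm over their backs; the gripper's body (76 mm by 85 mm) begins 54 mm behind the grasp point. The pads swing forward as they close: fully open they stand 13 mm farther back than shut.
Start: joints at [-1.33, 0.264, 1.604, -0, 1.274, -0.037], TCP at [185.107, -649.117, 231.28] pointing down, gripper open.
Joint ranges: [-2.63, 2.63], [-0.94, 2.18], [0.31, 2.57], [-1.31, 4.45], [0, 2.66], [-2.55, 2.55]. Speed limits (rad/s): [2.57, 2.57, 3.14, 3.14, 3.14, 3.14].

## Interface

Orientations are given as [roll, pitch, yaw] about the fixed x, y, z axes, in that order (R = Rz(yaw) Ry(pitch) Rx(roll)).
In Python, from plant import arm gives the robot as it stands. The module is installed in compiled form; this text tells all that it offers.
- The arm moves only by the tool arm_command, never from a script. Its arguments are lists of equal length, an entry for each row: "jaw": the opening, from 0 (shut) to 1 (fully open); "slide": the shift along the tool's x, y, z in m, a list of three; "twist": the turn about the tool's z in degrees. A call has 1 to 5 rows; each row is the pose to reach, as a shift and turn from the pose measured when the call began, along the tool's axes at that moment; what a row does not reach only later rows make up. A row lasts 1/12 s, in which the tool goes at most 41.7 mm and 7.16 degrees, less where a joint would pass 70% of its speed; a pose out of reach is approached as far as the arm can. A call with a gripper value outside its range is refused whole. The fingers move at their own pace and stop on an object; "squeeze" is the grip in N (left out, the last holds). Time passes only in rows, so rows that repeat a pose let the fingers close. It gives the time, the measured TCP pose, the force and the opening at its end, in the units of the state.
- arm.state(): the state, without advancing time (a new reading comes with each control period).
- arm.camera(name): name is "side" or "top"; returns the picture (480x640x3 uint8, red, green, blue); there is no depth.
- arm.calibration(name): a dict with "mtx" (3x3 intrinsics, pixels), "dist" ([k1, k2, p1, p2, k3] as OpenCV has them; the pictures are not rectified), "camera_from_world" (4x4, takes a point from world to camera coordinates). Camera axes: x right, y up, looking along -z (the intrinsics and any distortion apply to the point x, -y, -z); pixel columns grow to the right and rows downward; lengths in mm; the calibration is good to about 2 mm. A picture is of the moment at which its call begins. calibration takes no time and is no camera call.
- arm.sign_off(): hands the job in, once; it reports no verdict.
The state is a dict: "t": time; "qpos": joint angles; "joint_vel": joint speeds; "tau": joint torques, N m; "tcp_pos": TCP position; "eef_rot": TCP orientation; "wrist_force": force on the tool from outside, world axes, zero at the start; "torque": the same for the moment, N m; "finger_gap": finger opening in mm.
Only numpy, scipy, OpenCV 4.12 (cv2) and the standard library are available. Lean on these libraries where they do the work, as an engineer would, in place of code of your own. Each camera call takes 0.05 s, during which the arm holds its last target.

## Working session

There is one attempt and no reset: what is moved stays moved. The work goes in short steps, Python scripts to look and compute and a tool call to move; the robot and the scene stay as the last step left them, time stands still between calls to the robot, and variables do not carry over. Pictures are saved under pics/ and viewed, and the job is handed in when it is done.

Besides the shell and the picture viewer there is one more tool, called as name(argument=value, ...) on one line, values as JSON. arm_command: Moves the arm, as the interface text tells. Its arguments: {"type":"object","properties":{"jaw":{"type":"array"},"slide":{"type":"array"},"twist":{"type":"array"},"squeeze":{"type":"number"}},"required":["jaw","slide","twist"]}

```bash
mkdir -p pics; ls; python3 - <<'E'
from plant import arm
import cv2,json
import numpy as np
for n in ("side","top"):
    im=arm.camera(n); cv2.imwrite(f"pics/{n}0.png",im[:,:,::-1])
    c=arm.calibration(n); print(n,{k:np.round(np.array(v),4).tolist() for k,v in c.items()})
print(arm.state())
E
```

```text
pics
side {'mtx': [[610.9934, 0.0, 316.2597], [0.0, 610.9934, 241.6188], [0.0, 0.0, 1.0]], 'dist': [-0.0268, 0.0, 0.0, 0.0, 0.0], 'camera_from_world': [[0.9881, -0.1523, -0.0208, -480.9711], [0.0952, 0.4999, 0.8609, -180.0425], [-0.1208, -0.8526, 0.5084, -1145.0601], [0.0, 0.0, 0.0, 1.0]]}
top {'mtx': [[438.4585, 0.0, 314.6716], [0.0, 438.4585, 238.7536], [0.0, 0.0, 1.0]], 'dist': [-0.1081, 0.0, 0.0, 0.0, 0.0], 'camera_from_world': [[0.0074, -1.0, 0.0033, 71.1748], [0.9861, 0.0079, 0.166, -531.3354], [-0.166, 0.0021, 0.9861, -1003.5574], [0.0, 0.0, 0.0, 1.0]]}
{'t': 0.1, 'qpos': array([-1.32992492e+00,  2.64709796e-01,  1.60526711e+00,  1.47552023e-05,
        1.27370424e+00, -3.69224675e-02]), 'joint_vel': array([ 0.0011611 , -0.00211743, -0.0033072 ,  0.00059128,  0.00133561,
       -0.00145685]), 'tau': array([ 3.78588193e-04, -5.16706216e+01, -3.68590522e+01, -3.72889269e-05,
        6.27232526e-03, -2.07124498e-05]), 'tcp_pos': array([ 184.93542362, -648.46861813,  230.04895258]), 'eef_rot': array([-3.13950611e+00, -9.11848477e-05,  2.77789446e-01]), 'wrist_force': array([ 0.77927389, -0.25662528, -0.19652947]), 'torque': array([0.0029003, 0.0159765, 0.0002585]), 'finger_gap': 85.24011550773588}
```

View pics/side0.png

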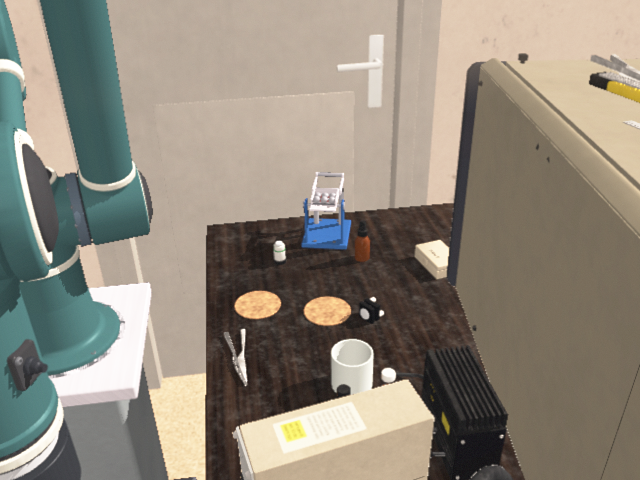

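View pics/top0.png

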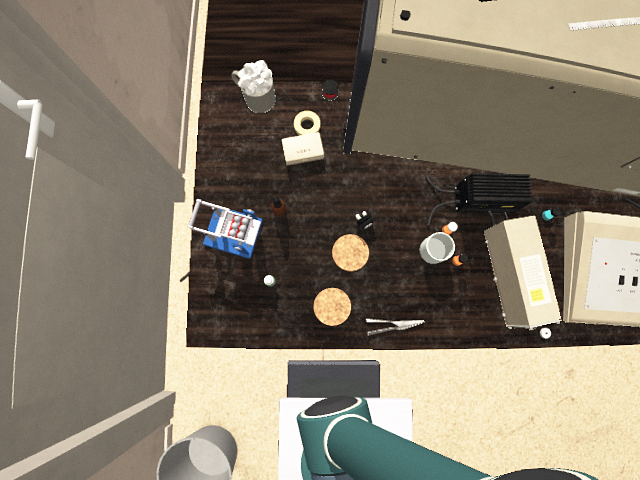

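```bash
cat > h.py <<'E'
import numpy as np, cv2
from plant import arm
def proj(n,P):
    c=arm.calibration(n);T=np.array(c["camera_from_world"]);P=np.atleast_2d(np.array(P,float))
    q=P@T[:3,:3].T+T[:3,3]; q=q*[1,-1,-1]
    return cv2.projectPoints(q.reshape(-1,1,3),np.zeros(3),np.zeros(3),np.array(c["mtx"]),np.array(c["dist"]))[0].reshape(-1,2)
def ray(n,uv):
    c=arm.calibration(n);T=np.array(c["camera_from_world"])
    p=cv2.undistortPoints(np.array(uv,float).reshape(-1,1,2),np.array(c["mtx"]),np.array(c["dist"])).reshape(-1,2)
    d=np.c_[p[:,0],-p[:,1],-np.ones(len(p))]@T[:3,:3]
    o=-T[:3,:3].T@T[:3,3]
    return o,d
def plane(n,uv,z):
    o,d=ray(n,uv); s=(z-o[2])/d[:,2]; return o+d*s[:,None]
def tri(uvs,uvt):
    o1,d1=ray("side",uvs);o2,d2=ray("top",uvt);out=[]
    for a,b in zip(d1,d2):
        a=a/np.linalg.norm(a);b=b/np.linalg.norm(b)
        s=np.linalg.lstsq(np.c_[a,-b],o2-o1,rcond=None)[0]
        p,q=o1+a*s[0],o2+b*s[1]; out.append([*((p+q)/2),np.linalg.norm(p-q)])
    return np.array(out)
def shot(n,name,crop=None,k=1):
    im=arm.camera(n)[:,:,::-1].copy(); cv2.imwrite(f"pics/raw_{name}.png",im)
    zoom(im,name,crop,k); return im
def zoom(im,name,crop,k):
    if crop: x,y,w,h=crop; im=im[y:y+h,x:x+w]
    cv2.imwrite(f"pics/{name}.png",cv2.resize(im,None,fx=k,fy=k,interpolation=cv2.INTER_CUBIC))
E
python3 - <<'E'
from h import *
t=cv2.imread("pics/top0.png");s=cv2.imread("pics/side0.png")
zoom(t,"ta",(180,190,110,80),7);zoom(t,"tb",(320,190,160,120),5)
zoom(s,"sa",(260,160,130,110),6);zoom(s,"sb",(230,280,180,130),4.4)
E
```

```text
(no output)
```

View pics/ta.png

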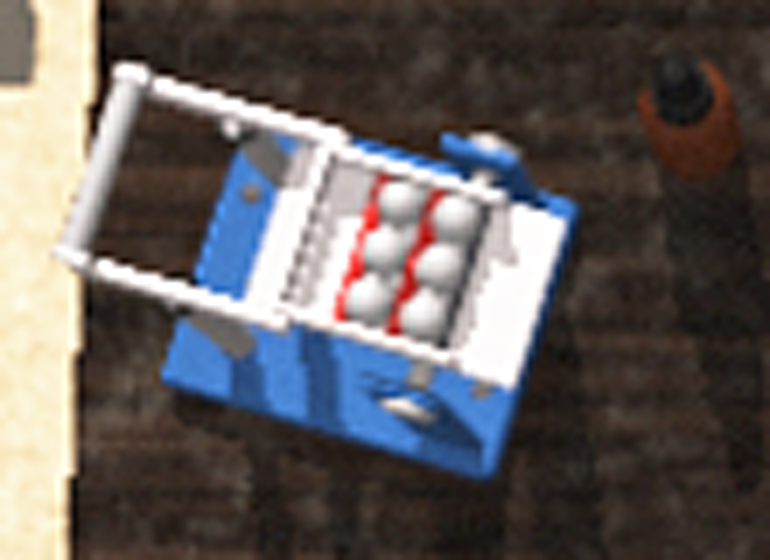

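View pics/tb.png

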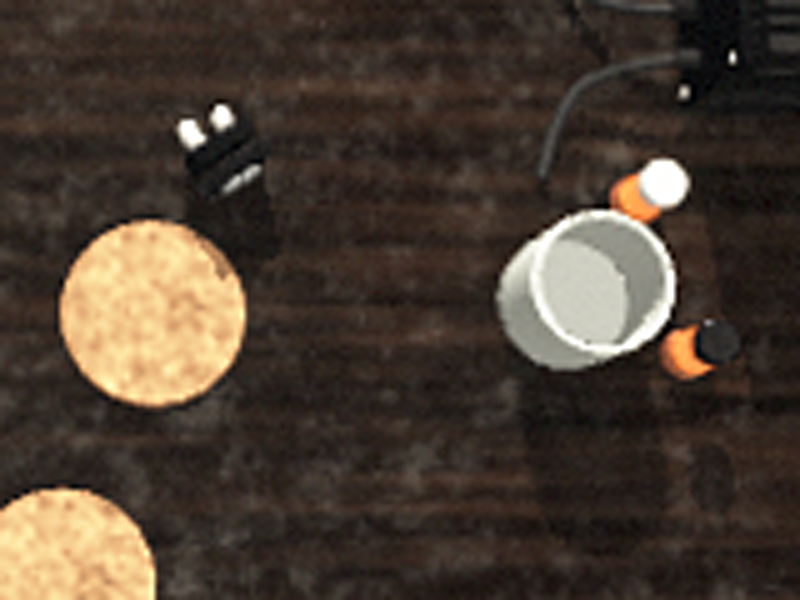

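View pics/sa.png

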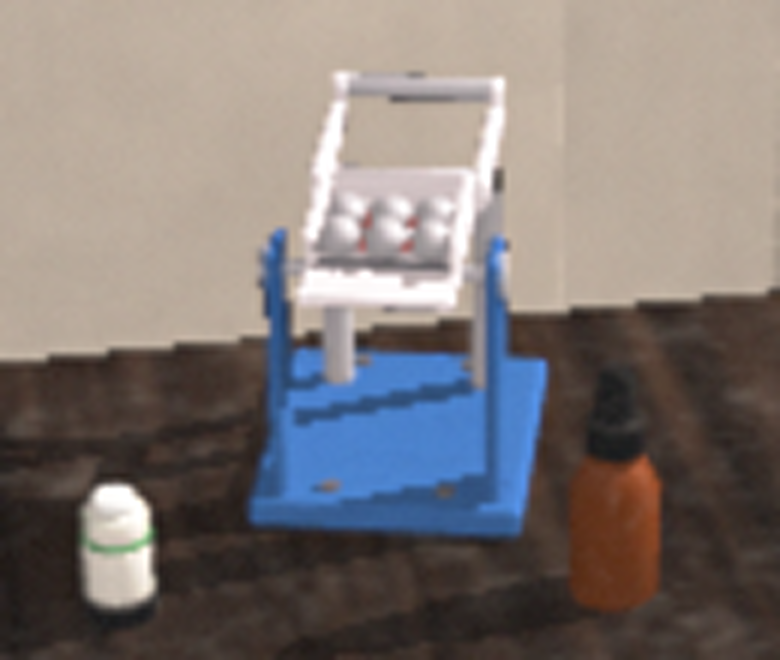

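View pics/sb.png

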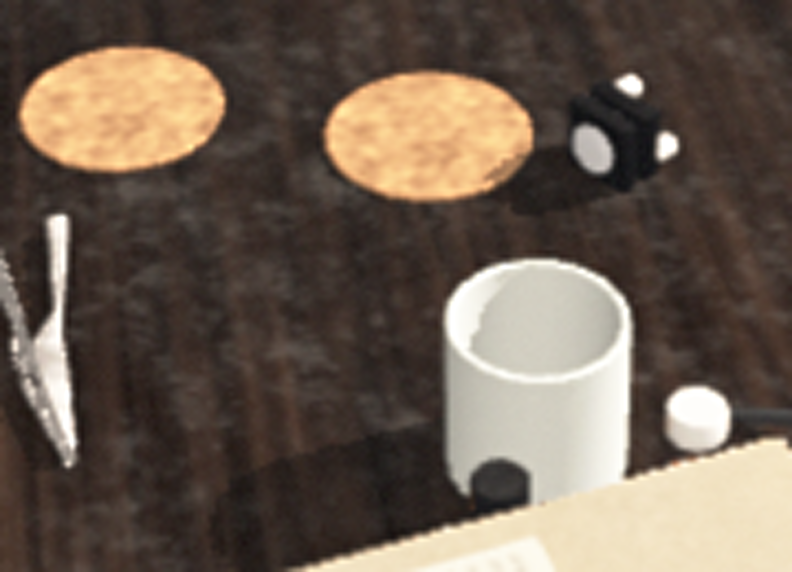

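```bash
python3 - <<'E'
from h import *
T=lambda u,v:(180+(u+.5)/7-.5,190+(v+.5)/7-.5)
S=lambda u,v:(260+(u+.5)/6-.5,160+(v+.5)/6-.5)
B=lambda u,v:(320+(u+.5)/5-.5,190+(v+.5)/5-.5)
C=lambda u,v:(230+(u+.5)/4.4-.5,280+(v+.5)/4.4-.5)
np.set_printoptions(precision=1,suppress=True)
# handle bar ends, spout corners
print("handle far/near",tri([S(490,90),S(348,84)],[T(127,78),T(76,250)]))
print("spout",tri([S(302,301),S(455,301)],[T(505,385),T(575,205)]))
print("base front corners",plane("top",[T(490,478),T(580,205)],8),plane("side",[S(250,520),S(522,530)],0))
rows_t=[T(455,215),T(437,264),T(422,312),T(403,202),T(386,245),T(370,296)]
rows_s=[S(430,232),S(388,236),S(342,236),S(436,210),S(392,208),S(350,208)]
print("balls",tri(rows_s,rows_t))
# pads, cup by mask
t=cv2.imread("pics/top0.png");s=cv2.imread("pics/side0.png")
for n,im in(("top",t),("side",s)):
    h=cv2.cvtColor(im,cv2.COLOR_BGR2HSV)
    m=cv2.inRange(h,(5,70,120),(25,200,255))
    cs,_=cv2.findContours(m,0,cv2.CHAIN_APPROX_NONE)
    for c in cs:
        if cv2.contourArea(c)>600:
            e=cv2.fitEllipse(cv2.convexHull(c)); print(n,"pad",np.array(e[0]),np.array(e[1]),plane(n,[e[0]],3))
# cup rim ellipse picks
rim=np.array([B(530,285),B(604,210),B(676,282),B(605,354),B(552,235),B(655,232),B(655,333),B(552,335)],np.float32)
e=cv2.fitEllipse(rim);print("rim top",e,plane("top",[e[0]],70))
rim=np.array([C(444,320),C(632,322),C(540,258),C(535,382)],np.float32);print("rim side",plane("side",[C(538,320)],70))
print("cup bottom side",plane("side",[C(444,470),C(628,475)],0))
print("vials w/blk cap top",plane("top",[B(664,183),B(716,341)],53),plane("side",[C(698,405),C(500,478)],53))
print("bottle top/side",plane("top",[T(685,75)],94),plane("side",[S(614,595)],0))
print("obj",plane("side",[S(122,605)],0),plane("top",[(269,281)],50))
print("mount",plane("top",[B(225,165)],34),plane("side",[C(618,130)],17))
E
```

```text
handle far/near [[601.  338.3 129.8   0.5]
 [545.5 351.2 131.4   2.6]]
spout [[507.  216.4 108.1   2.7]
 [562.3 194.9 114.2   2.3]]
base front corners [[487.9 235.    8. ]
 [586.2 206.    8. ]] [[489.5 245.5   0. ]
 [591.  218.7   0. ]]
balls [[558.2 231.8 123.8   0.7]
 [543.2 237.5 120.8   1.3]
 [527.2 241.9 120.3   0.3]
 [562.9 248.6 124.1   1.9]
 [548.  253.5 124.2   0.1]
 [532.2 258.1 123.4   1.4]]
top pad [331.8 306.2] [37.6 38.2] [[371.9  32.2   3. ]]
top pad [350.1 252.3] [36.4 37.4] [[504.5 -12.7   3. ]]
side pad [327.  310.6] [29.6 47.5] [[506.4 -11.3   3. ]]
side pad [257.3 304.4] [28.3 46.7] [[373.2  33.6   3. ]]
rim top ((440.274658203125, 246.1756591796875), (28.502429962158203, 29.301143646240234), 58.50373458862305) [[ 511.1 -219.6   70. ]]
rim side [[ 513.2 -216.3   70. ]]
cup bottom side [[ 477.7 -214.9    0. ]
 [ 545.8 -229.7    0. ]]
vials w/blk cap top [[ 562.6 -256.5   53. ]
 [ 486.  -278.4   53. ]] [[ 564.9 -252.7   53. ]
 [ 487.4 -276.5   53. ]]
bottle top/side [[611.9 162.1  94. ]] [[615.4 166.6   0. ]]
obj [[434.6 193.6   0. ]] [[428.6 181.5  50. ]]
mount [[573.3 -46.   34. ]] [[585.5 -40.1  17. ]]
```

```bash
cat > mv.py <<'E'
import sys
from h import *
def to(x,y,z,yaw=None):
    s=arm.state();p=s["tcp_pos"];R=cv2.Rodrigues(np.zeros(3))[0]
    from scipy.spatial.transform import Rotation as Ro
    M=Ro.from_euler("xyz",s["eef_rot"]).as_matrix()
    d=M.T@(np.array([x,y,z])-p)/1000
    tw=0 if yaw is None else -((yaw-np.degrees(s["eef_rot"][2])+180)%360-180)
    print("slide",np.round(d,4).tolist(),"twist",round(tw,1),"rows",round(max(np.linalg.norm(d)/.0417,abs(tw)/7.16),1),"| t",round(s["t"],2),"tcp",np.round(p,1),"yaw",round(float(np.degrees(s["eef_rot"][2])),1),"F",np.round(s["wrist_force"],1),"gap",round(s["finger_gap"],1))
if __name__=="__main__": to(*map(float,sys.argv[1:]))
E
python3 - <<'E'
from h import *
print(np.round(tri([(402,385),(240,432)],[(485,228),(505,328)]),1))
E
python3 mv.py 479.5 -218 230 90
```

```text
[[ 558.7 -323.6   90.2   13.8]
 [ 323.8 -362.2   80.3    6. ]]
slide [0.4013, -0.3332, 0.0008] twist -74.1 rows 12.5 | t 0.1 tcp [ 184.9 -648.5  230. ] yaw 15.9 F [ 0.8 -0.3 -0.2] gap 85.2
```

arm_command(jaw=[0.5,0.5,0.5,0.5,0.5], slide=[[0.401,-0.333,0.0],[0.401,-0.333,0.0],[0.401,-0.333,0.0],[0.401,-0.333,0.0],[0.401,-0.333,0.0]], twist=[-74,-74,-74,-74,-74])

```text
t: 0.52
tcp_pos: [303.0, -475.1, 230.4]
eef_rot: [-3.14, -0.001, 0.908]
wrist_force: [-0.0, -0.3, -1.3]
finger_gap: 42.8
```

```bash
python3 mv.py 479.5 -218 200 90
```

```text
slide [0.3112, -0.0189, 0.0309] twist -38.0 rows 7.5 | t 0.52 tcp [ 303.  -475.1  230.4] yaw 52.0 F [-0.  -0.3 -1.3] gap 42.8
```

arm_command(jaw=[0.5,0.5,0.5,0.5,0.5], slide=[[0.311,-0.019,0.03],[0.311,-0.019,0.03],[0.311,-0.019,0.03],[0.311,-0.019,0.03],[0.311,-0.019,0.03]], twist=[-38,-38,-38,-38,-38])

```text
t: 0.93
tcp_pos: [419.9, -303.8, 210.6]
eef_rot: [-3.141, -0.002, 1.534]
wrist_force: [0.8, 0.0, 0.7]
finger_gap: 42.4
```

```bash
python3 mv.py 479.5 -218 150 90
```

```text
slide [0.0878, 0.0564, 0.0608] twist -2.1 rows 2.9 | t 0.93 tcp [ 419.9 -303.8  210.6] yaw 87.9 F [0.8 0.  0.7] gap 42.4
```

arm_command(jaw=[0.5,0.5,0.5,0.5,0.5], slide=[[0.088,0.056,0.06],[0.088,0.056,0.06],[0.088,0.056,0.06],[0.088,0.056,0.06],[0.088,0.056,0.06]], twist=[-2,-2,-2,-2,-2])

```text
t: 1.35
tcp_pos: [478.3, -215.6, 148.8]
eef_rot: [-3.137, -0.004, 1.573]
wrist_force: [-0.0, -0.8, 0.4]
finger_gap: 42.7
```

```bash
python3 mv.py 479.5 -218 32 90; python3 - <<'E'
from h import *
shot("side","s1",(280,260,160,130),4.5);shot("top","t1",(370,190,140,110),5)
E
```

```text
slide [-0.0029, 0.0017, 0.1167] twist 0.1 rows 2.8 | t 1.35 tcp [ 478.3 -215.6  148.8] yaw 90.1 F [-0.  -0.8  0.4] gap 42.7
```

View pics/s1.png

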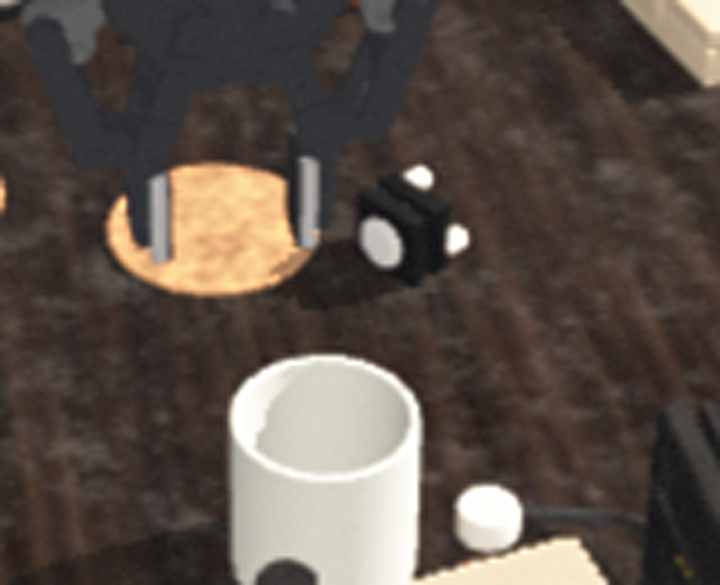

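View pics/t1.png

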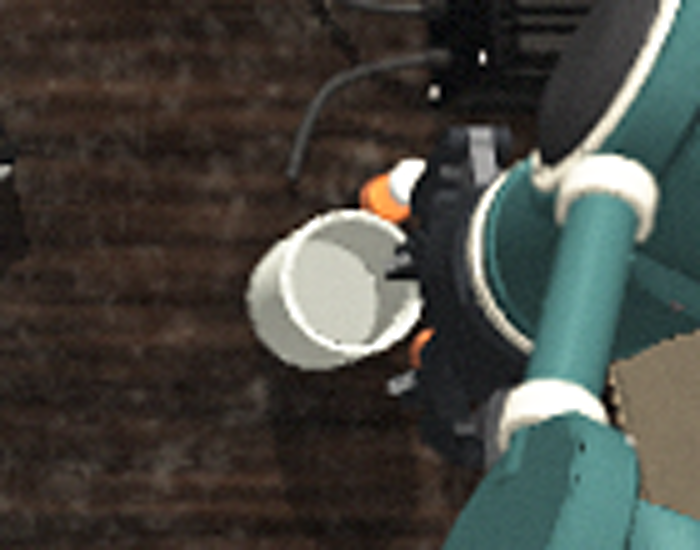

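```bash
python3 - <<'E'
from h import *
for z in(149,156):
  for dx in(-21,21): 
    p=proj("side",[478.3+dx,-215.6,z])[0]; print(z,dx,(p-[280,260]+.5)*4.5)
E
```

```text
149 -21 [167.28000812 258.4693602 ]
149 21 [287.86453227 245.02656812]
156 -21 [166.86004346 242.09648542]
156 21 [287.90675681 228.69045563]
```

arm_command(jaw=[0.5,0.5,0.5,0.5,0.5], slide=[[-0.003,0.0,0.04],[-0.003,0.0,0.07],[-0.003,0.0,0.095],[-0.003,0.0,0.118],[-0.003,0.0,0.118]], twist=[0,0,0,0,0])

```text
t: 1.87
tcp_pos: [475.1, -221.0, 29.3]
eef_rot: [-3.134, -0.005, 1.567]
wrist_force: [-0.9, 0.3, -0.4]
finger_gap: 42.7
```

arm_command(jaw=[0.0,0.0,0.0,0.0,0.0], slide=[[0,0.0,0.0],[0,0.0,0.0],[0,0.0,0.0],[0,0.0,0.0],[0,0.0,0.0]], twist=[0,0,0,0,0], squeeze=30)

```text
t: 2.28
tcp_pos: [476.4, -222.1, 31.2]
eef_rot: [-3.137, -0.003, 1.567]
wrist_force: [-0.8, -1.1, 4.0]
finger_gap: 5.3
```

```bash
python3 - <<'E'
from h import *
shot("side","s2",(280,260,160,130),4.5)
E
```

```text
(no output)
```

View pics/s2.png

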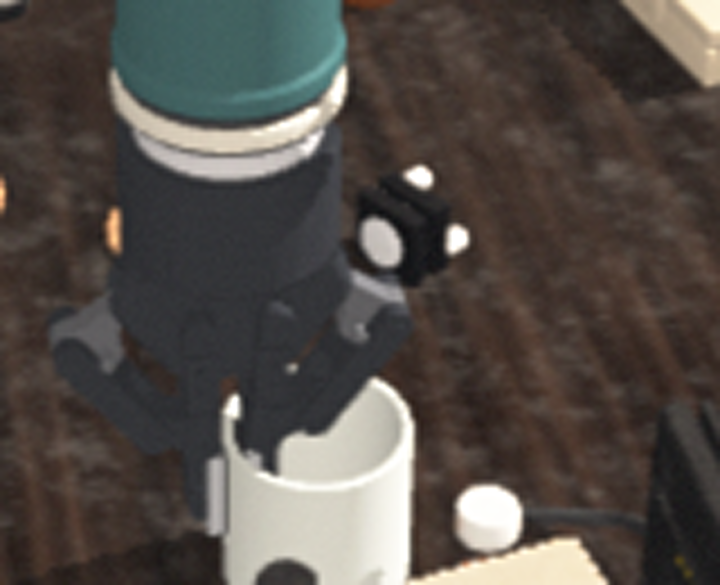

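arm_command(jaw=[0.0,0.0,0.0,0.0,0.0], slide=[[0,0.0,-0.008],[0,0.0,-0.022],[0,0.0,-0.04],[0,0.0,-0.055],[0,0.0,-0.06]], twist=[0,0,0,0,0])

```text
t: 2.75
tcp_pos: [478.4, -222.9, 94.2]
eef_rot: [-3.141, -0.001, 1.567]
wrist_force: [0.9, -0.6, -0.1]
finger_gap: 5.2
```

```bash
python3 - <<'E'
from h import *
shot("side","s3",(280,230,160,130),4.5)
E
python3 mv.py 498 75 92 164.3
```

```text
slide [0.298, 0.0184, 0.0024] twist -74.5 rows 10.4 | t 2.8 tcp [ 478.5 -223.    94.2] yaw 89.8 F [ 0.8  0.4 -1.2] gap 5.4
```

View pics/s3.png

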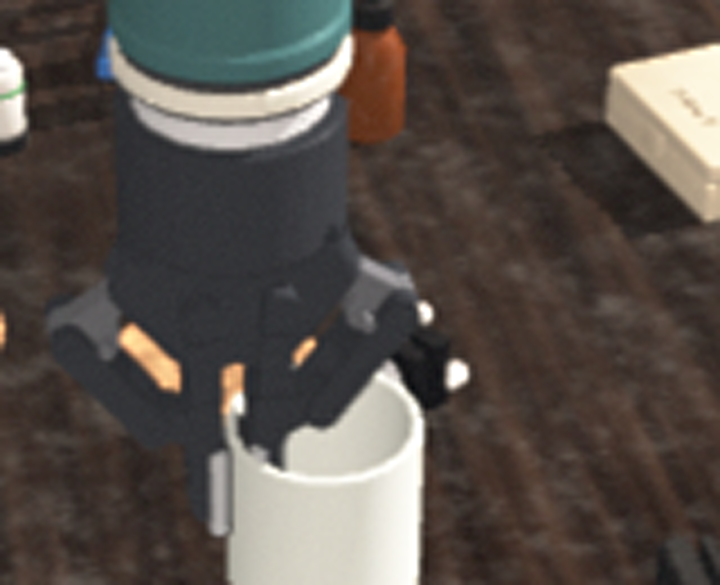

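arm_command(jaw=[0.0,0.0,0.0,0.0,0.0], slide=[[0.02,0.001,0.0],[0.05,0.003,0.0],[0.085,0.005,0.0],[0.12,0.008,0.0],[0.155,0.01,0.0]], twist=[-5,-12,-19,-26,-33])

```text
t: 3.22
tcp_pos: [488.4, -66.5, 93.6]
eef_rot: [-3.141, -0.001, 2.148]
wrist_force: [0.3, 0.6, -0.4]
finger_gap: 5.7
```

```bash
python3 mv.py 498 75 92 164.3
```

```text
slide [0.1133, 0.0853, 0.0017] twist -41.2 rows 5.8 | t 3.22 tcp [488.4 -66.5  93.6] yaw 123.1 F [ 0.3  0.6 -0.4] gap 5.7
```

arm_command(jaw=[0.0,0.0,0.0,0.0,0.0], slide=[[0.028,0.022,0.0],[0.056,0.044,0.0],[0.084,0.066,0.0],[0.105,0.08,0.0],[0.113,0.085,0.0]], twist=[-7,-14,-21,-28,-35])

```text
t: 3.63
tcp_pos: [497.1, 77.9, 93.0]
eef_rot: [3.141, -0.003, 2.768]
wrist_force: [0.1, 0.5, -0.7]
finger_gap: 5.8
```

```bash
python3 mv.py 498 75 40 164.3
```

```text
slide [-0.002, -0.0025, 0.053] twist -5.7 rows 1.3 | t 3.63 tcp [497.1  77.9  93. ] yaw 158.6 F [ 0.1  0.5 -0.7] gap 5.8
```

arm_command(jaw=[0.0,0.0,0.0,0.0,0.0], slide=[[-0.002,-0.002,0.02],[-0.002,-0.002,0.037],[-0.002,-0.002,0.05],[-0.002,-0.002,0.055],[-0.002,-0.002,0.055]], twist=[-5.7,-5.7,-5.7,-5.7,-5.7])

```text
t: 4.05
tcp_pos: [495.9, 75.4, 35.9]
eef_rot: [-3.141, -0.007, 2.868]
wrist_force: [0.1, 0.7, -1.0]
finger_gap: 5.4
```

```bash
python3 mv.py 518.3 152.0 37 164.3;  python3 - <<'E'
from h import *
shot("side","s4",(240,150,180,150),4.3);shot("top","t4",(180,180,180,130),4.3)
E
```

```text
slide [-0.0008, 0.0798, -0.0011] twist 0.0 rows 1.9 | t 4.05 tcp [495.9  75.4  35.9] yaw 164.3 F [ 0.1  0.7 -1. ] gap 5.4
```

View pics/s4.png

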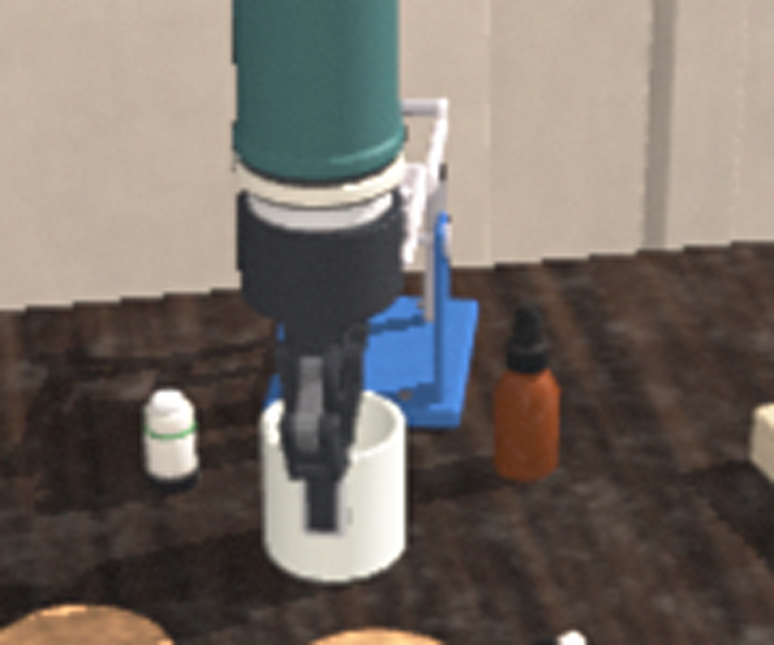

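View pics/t4.png

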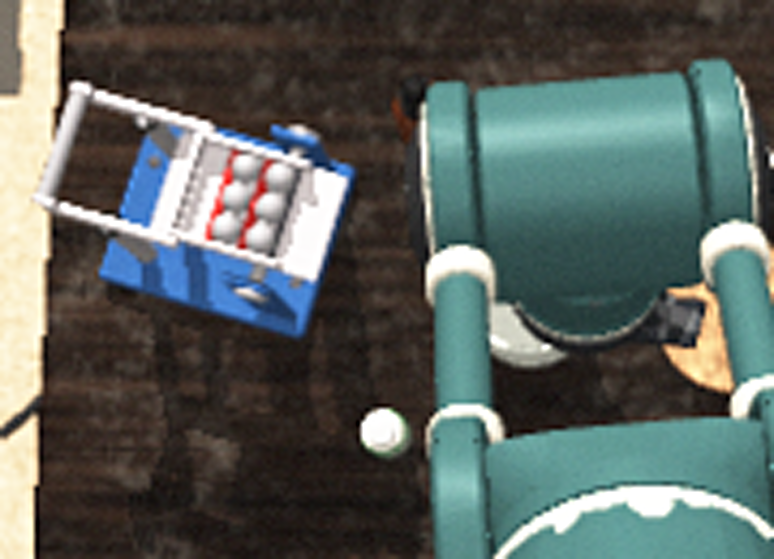

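```bash
 python3 - <<'E'
from h import *
C=lambda u,v:(240+(u+.5)/4.3-.5,150+(v+.5)/4.3-.5)
print(plane("side",[C(334,422)],75)); p=proj("side",[[504.4,105.7,75],[504.4,105.7,5]]); print((p-[240,150]+.5)*4.3)
E
```

```text
[[507.30874734 109.0665188   75.        ]]
[[329.5797985  426.66035128]
 [332.55082391 548.19877098]]
```

```bash
 python3 - <<'E'
from h import *
np.set_printoptions(precision=1,suppress=True)
T=lambda u,v:(180+(u+.5)/7-.5,190+(v+.5)/7-.5)
print("handle",plane("top",[T(101.5,164)],132),"spout",plane("top",[T(505,385),T(575,205)],109))
S=lambda u,v:(260+(u+.5)/6-.5,160+(v+.5)/6-.5)
print("handle",plane("side",[S(419,87)],127),"spout",plane("side",[S(302,301),S(455,301)],109))
b=plane("top",[T(455,215),T(437,264),T(422,312),T(403,202),T(386,245),T(370,296)],119);print(b)
E
```

```text
handle [[572.  344.4 132. ]] spout [[505.5 216.3 109. ]
 [564.5 195.5 109. ]]
handle [[575.5 352.8 127. ]] spout [[508.2 214.9 109. ]
 [562.8 204.3 109. ]]
[[558.9 232.6 119. ]
 [542.9 237.8 119. ]
 [527.3 242.1 119. ]
 [563.  249.5 119. ]
 [548.9 254.5 119. ]
 [532.3 258.9 119. ]]
```

```bash
python3 mv.py 519.7 151.5 36 164.5
```

```text
slide [-0.0002, 0.0791, 0.0021] twist -0.2 rows 1.9 | t 4.15 tcp [498.1  75.4  38. ] yaw 164.3 F [ 0.5 -0.3 -1.3] gap 5.4
```

arm_command(jaw=[0.0,0.0,0.0,0.0,0.0], slide=[[0,0.015,0.0],[0,0.035,0.0],[0,0.055,0.0],[0,0.072,0.0],[0,0.078,0.0]], twist=[0,0,0,0,0])

```text
t: 4.57
tcp_pos: [521.4, 152.5, 39.8]
eef_rot: [3.138, 0.0, 2.868]
wrist_force: [1.2, -0.9, -0.4]
finger_gap: 5.2
```

```bash
python3 - <<'E'
from h import *
shot("side","s5",(260,150,130,110),6);shot("top","t5",(180,180,130,100),6)
E
python3 mv.py 519.7 151.5 30 164.5
python3 mv.py 519.7 151.5 30 164.5
```

```text
slide [0.0007, 0.0, 0.0092] twist -0.1 rows 0.2 | t 4.67 tcp [520.3 151.3  39.2] yaw 164.4 F [ 0.7 -1.1 -2.6] gap 5.1
slide [0.0007, 0.0, 0.0092] twist -0.1 rows 0.2 | t 4.67 tcp [520.3 151.3  39.2] yaw 164.4 F [ 0.7 -1.1 -2.6] gap 5.1
```

View pics/s5.png

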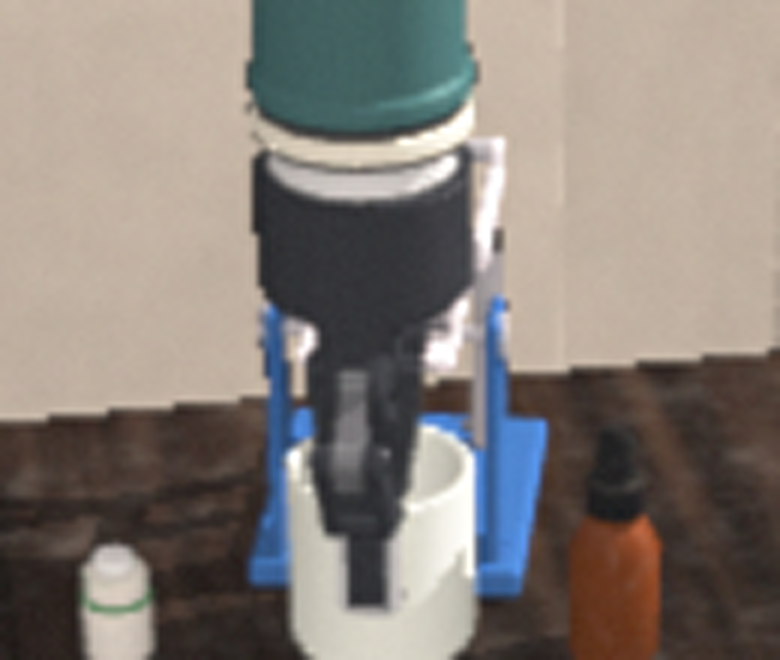

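View pics/t5.png

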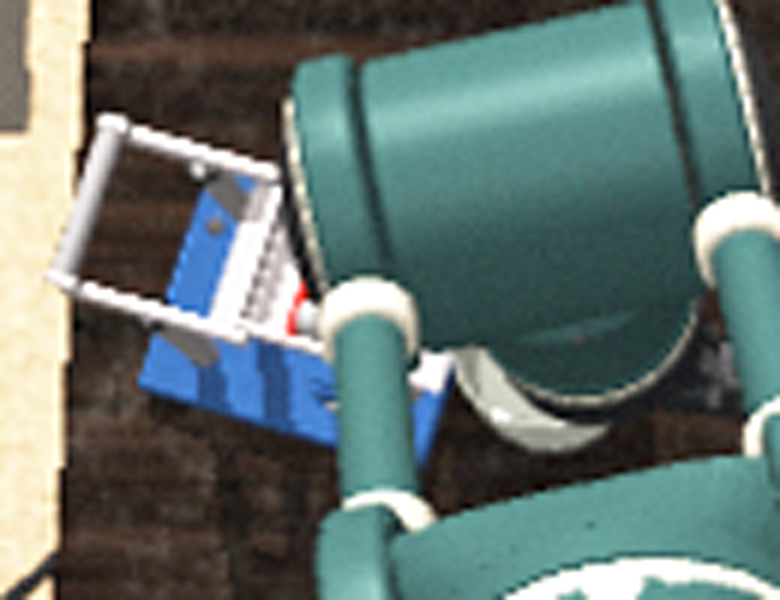

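arm_command(jaw=[0.0,0.0,0.0,0.0], slide=[[0,0.0,0.003],[0,0.0,0.006],[0,0.0,0.008],[0,0.0,0.008]], twist=[0,0,0,0])

```text
t: 5.0
tcp_pos: [520.2, 150.5, 31.2]
eef_rot: [3.14, -0.001, 2.868]
wrist_force: [0.0, 0.2, 1.6]
finger_gap: 5.4
```

arm_command(jaw=[0.0,0.0], slide=[[0,0.0,0.001],[0,0.0,0.0015]], twist=[0,0])

```text
t: 5.17
tcp_pos: [520.3, 150.4, 31.1]
eef_rot: [3.139, -0.002, 2.867]
wrist_force: [-5.0, 0.6, 14.9]
finger_gap: 5.4
```

arm_command(jaw=[0.1,0.2,0.35,0.35], slide=[[0,0.0,0.0],[0,0.0,0.0],[0,0.0,0.0],[0,0.0,0.0]], twist=[0,0,0,0])

```text
t: 5.5
tcp_pos: [520.1, 150.0, 30.8]
eef_rot: [3.14, -0.002, 2.866]
wrist_force: [0.8, -0.4, -0.8]
finger_gap: 29.9
```

arm_command(jaw=[0.35,0.35,0.35,0.35,0.35], slide=[[0,0.0,-0.01],[0,0.0,-0.03],[0,0.0,-0.06],[0,0.0,-0.1],[0,0.0,-0.14]], twist=[0,0,0,0,0])

```text
t: 5.92
tcp_pos: [519.0, 149.3, 171.6]
eef_rot: [3.141, -0.004, 2.866]
wrist_force: [0.5, 1.0, 0.7]
finger_gap: 29.6
```

arm_command(jaw=[0.5,0.5,0.5,0.5,0.5], slide=[[0,-0.02,-0.04],[0.0,-0.05,-0.06],[0,-0.08,-0.06],[0,-0.12,-0.06],[0,-0.12,-0.06]], twist=[0,0,0,0,0])

```text
t: 6.33
tcp_pos: [485.3, 28.7, 233.0]
eef_rot: [-3.139, -0.003, 2.863]
wrist_force: [-0.3, 0.3, -0.0]
finger_gap: 42.5
```

```bash
python3 - <<'E'
from h import *
shot("side","s6",(260,150,130,110),6);shot("top","t6",(180,180,130,100),6)
E
python3 mv.py 519.7 151.5 30 164.5
```

```text
slide [-0.0001, 0.1233, 0.2023] twist -0.5 rows 5.7 | t 6.43 tcp [486.3  32.6 232.1] yaw 164.0 F [ 0.2  0.7 -0.1] gap 42.3
```

View pics/s6.png

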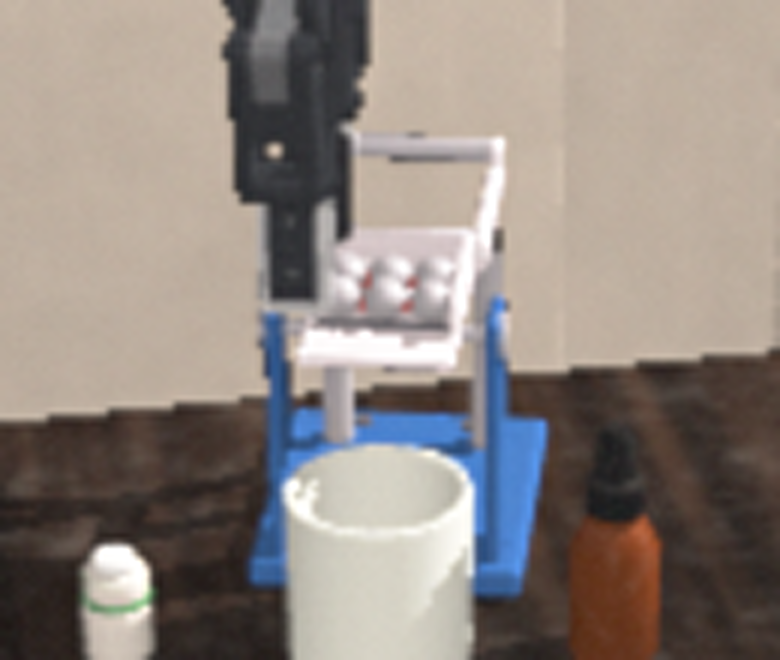

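View pics/t6.png

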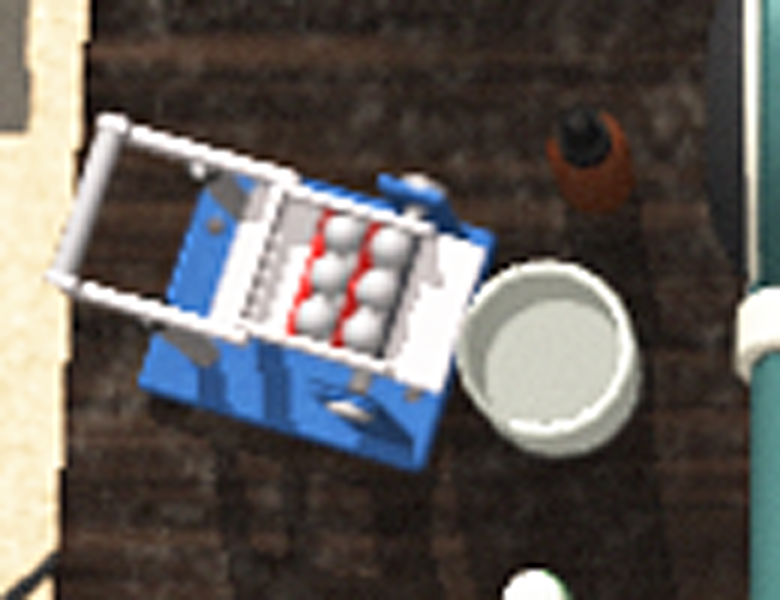

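```bash
python3 - <<'E'
from h import *
T=lambda u,v:(180+(u+.5)/6-.5,180+(v+.5)/6-.5)
c=plane("top",[T(546,352)],70)[0];print(c)
print("spout",plane("top",[T(441,391),T(492,236)],109))
ex=np.array([.2656,.964]);h=np.array([542.4,234]);d=c[:2]-h;print("along",d@ex,"lat",d@[-.964,.2656])
E
```

```text
[526.81351881 178.16446583  70.        ]
spout [[505.16259807 213.1792607  109.        ]
 [564.39157723 195.74385174 109.        ]]
along -57.965224340362745 lat 0.19544998918461468
```

```bash
python3 mv.py 573 345 220 164.5
```

```text
slide [0.0025, 0.3242, 0.0125] twist -0.5 rows 7.8 | t 6.43 tcp [486.3  32.6 232.1] yaw 164.0 F [ 0.2  0.7 -0.1] gap 42.3
```

arm_command(jaw=[0.5,0.5,0.5,0.5,0.5], slide=[[0.002,0.04,0],[0.002,0.08,0],[0.002,0.12,0],[0.002,0.16,0.0],[0.002,0.2,0.0]], twist=[0,0,0,0,0])

```text
t: 6.85
tcp_pos: [539.3, 228.7, 232.2]
eef_rot: [3.14, -0.004, 2.864]
wrist_force: [1.4, -0.2, 1.5]
finger_gap: 42.7
```

```bash
python3 mv.py 573 345 190 164.5
```

```text
slide [-0.0008, 0.121, 0.0424] twist -0.4 rows 3.1 | t 6.85 tcp [539.3 228.7 232.2] yaw 164.1 F [ 1.4 -0.2  1.5] gap 42.7
```

arm_command(jaw=[0.5,0.5,0.5,0.5,0.5], slide=[[0,0.04,0.01],[0,0.08,0.02],[-0.001,0.11,0.035],[-0.001,0.121,0.042],[-0.001,0.121,0.042]], twist=[-0.4,-0.4,-0.4,-0.4,-0.4])

```text
t: 7.27
tcp_pos: [571.3, 348.4, 186.8]
eef_rot: [-3.14, -0.008, 2.876]
wrist_force: [0.3, 0.1, 0.3]
finger_gap: 42.7
```

```bash
python3 - <<'E'
from h import *
shot("side","s7",(270,120,110,90),7);shot("top","t7",(160,160,130,100),6)
E
python3 mv.py 573 345 109 164.5
```

```text
slide [-0.0014, -0.0001, 0.0803] twist 0.1 rows 1.9 | t 7.37 tcp [572.1 345.4 189.3] yaw 164.6 F [ 0.8 -1.5 -0.2] gap 42.9
```

View pics/s7.png

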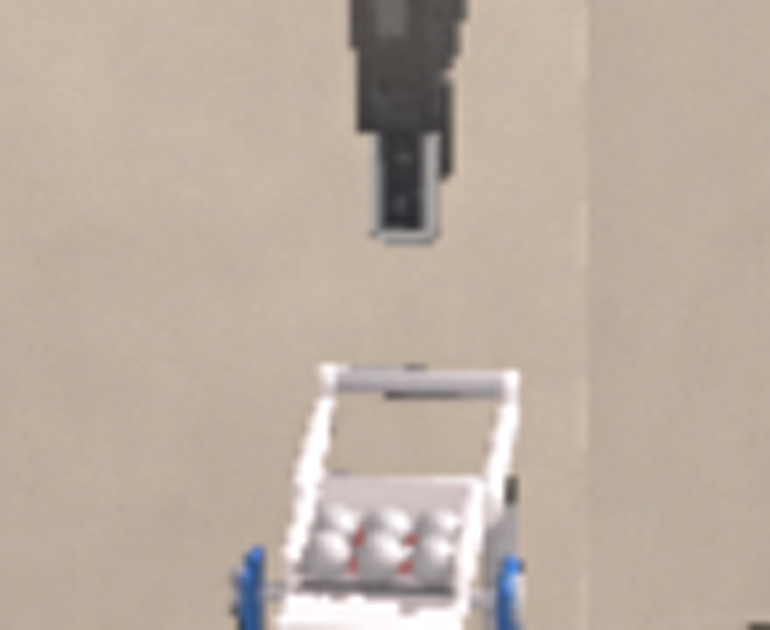

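View pics/t7.png

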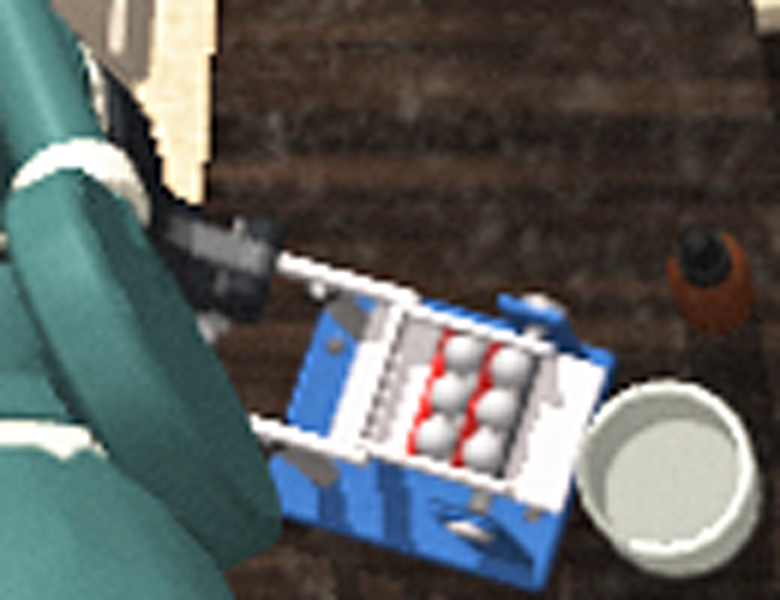

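arm_command(jaw=[0.5,0.5,0.5,0.5,0.5], slide=[[-0.002,0,0.025],[-0.002,0,0.05],[-0.002,0,0.07],[-0.002,0,0.08],[-0.002,0,0.08]], twist=[0,0,0,0,0])

```text
t: 7.78
tcp_pos: [571.8, 342.8, 107.1]
eef_rot: [-3.137, -0.009, 2.872]
wrist_force: [0.7, -0.4, -0.1]
finger_gap: 42.4
```

```bash
python3 - <<'E'
from h import *
shot("side","s8",(270,120,110,90),7)
E
python3 mv.py 573 345 109 164.5
```

```text
slide [0.0004, 0.0014, -0.0001] twist 0.1 rows 0.0 | t 7.83 tcp [573.  343.6 108.9] yaw 164.6 F [-0.  -0.3  0.6] gap 42.4
```

View pics/s8.png

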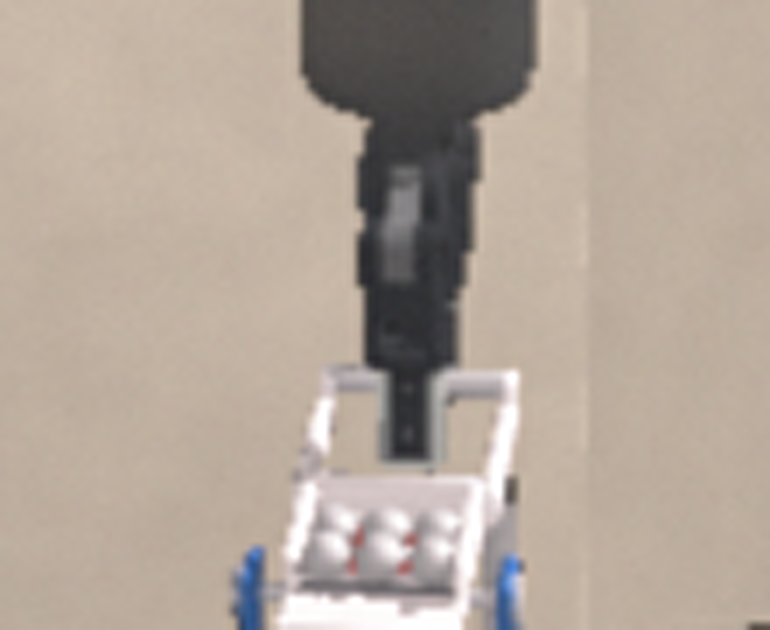

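arm_command(jaw=[0.3,0.15,0.05,0.0,0.0], slide=[[0,0.001,0.0],[0,0.001,0.0],[0,0.001,0.0],[0,0.001,0.0],[0,0.001,0.0]], twist=[0,0,0,0,0], squeeze=20)

```text
t: 8.25
tcp_pos: [575.1, 346.6, 111.4]
eef_rot: [3.138, -0.004, 2.872]
wrist_force: [0.5, 4.7, 1.3]
finger_gap: 8.9
```

```bash
python3 mv.py 573 345 109 164.5
python3 - <<'E'
import numpy as np
a0=np.arctan2(22,115)
for t in np.arange(.1,.76,.05):
    print(round(t,2), "y %.1f z-up %.1f"%(117*(np.cos(a0+t)-np.cos(a0)),117*(np.sin(a0+t)-np.sin(a0))))
E
```

```text
slide [0.0016, -0.0022, 0.0024] twist 0.0 rows 0.1 | t 8.25 tcp [575.1 346.6 111.4] yaw 164.5 F [0.5 4.7 1.3] gap 8.9
0.1 y -2.8 z-up 11.4
0.15 y -4.6 z-up 16.9
0.2 y -6.7 z-up 22.4
0.25 y -9.0 z-up 27.7
0.3 y -11.6 z-up 33.0
0.35 y -14.5 z-up 38.1
0.4 y -17.6 z-up 43.0
0.45 y -21.0 z-up 47.8
0.5 y -24.6 z-up 52.4
0.55 y -28.4 z-up 56.8
0.6 y -32.5 z-up 61.0
0.65 y -36.7 z-up 65.1
0.7 y -41.2 z-up 68.9
0.75 y -45.8 z-up 72.4
```

arm_command(jaw=[0,0,0,0,0], slide=[[0,-0.001,-0.004],[0,-0.003,-0.0095],[0,-0.005,-0.0155],[0,-0.007,-0.0215],[0,-0.009,-0.0275]], twist=[0,0,0,0,0])

```text
t: 8.67
tcp_pos: [572.7, 338.1, 140.0]
eef_rot: [3.137, -0.003, 2.872]
wrist_force: [-0.8, 3.4, -1.0]
finger_gap: 9.2
```

```bash
python3 - <<'E'
from h import *
shot("side","s9",(260,120,120,100),6.5)
E
python3 mv.py 573 345 109 164.5
```

```text
slide [0.0015, 0.0071, 0.0321] twist 0.0 rows 0.8 | t 8.72 tcp [572.6 337.6 141. ] yaw 164.5 F [-2.2  3.4 -0.4] gap 8.8
```

View pics/s9.png

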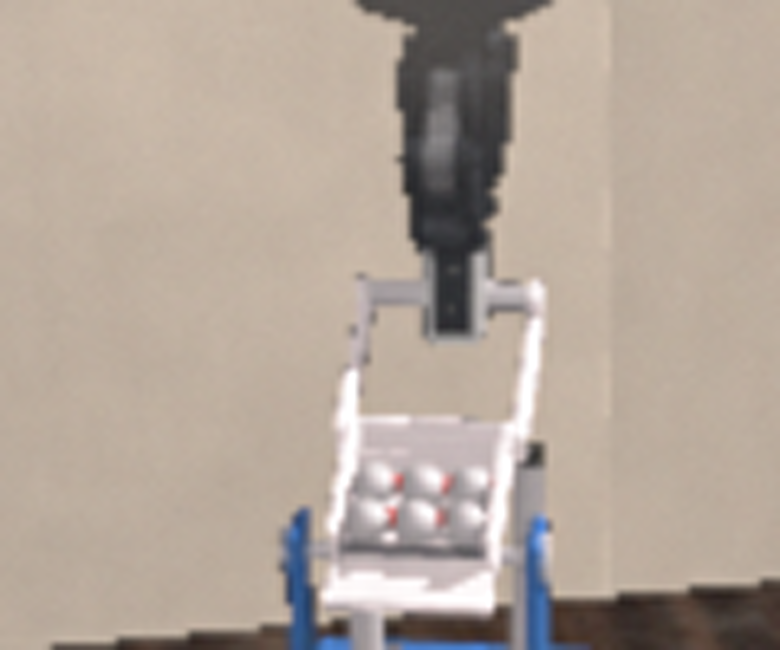

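arm_command(jaw=[0,0,0,0,0], slide=[[0,-0.0025,-0.005],[0,-0.006,-0.0105],[0,-0.0095,-0.016],[0,-0.013,-0.021],[0,-0.017,-0.0255]], twist=[0,0,0,0,0])

```text
t: 9.13
tcp_pos: [568.1, 321.6, 167.8]
eef_rot: [3.136, -0.004, 2.872]
wrist_force: [-1.3, 6.8, 1.9]
finger_gap: 8.7
```

```bash
python3 - <<'E'
from h import *
shot("side","s10",(260,100,120,100),6.5)
E
python3 mv.py 573 345 109 164.5
```

```text
slide [0.0013, 0.0242, 0.0598] twist 0.0 rows 1.5 | t 9.18 tcp [567.9 321.  168.7] yaw 164.5 F [-3.1  4.3  2.9] gap 8.9
```

View pics/s10.png

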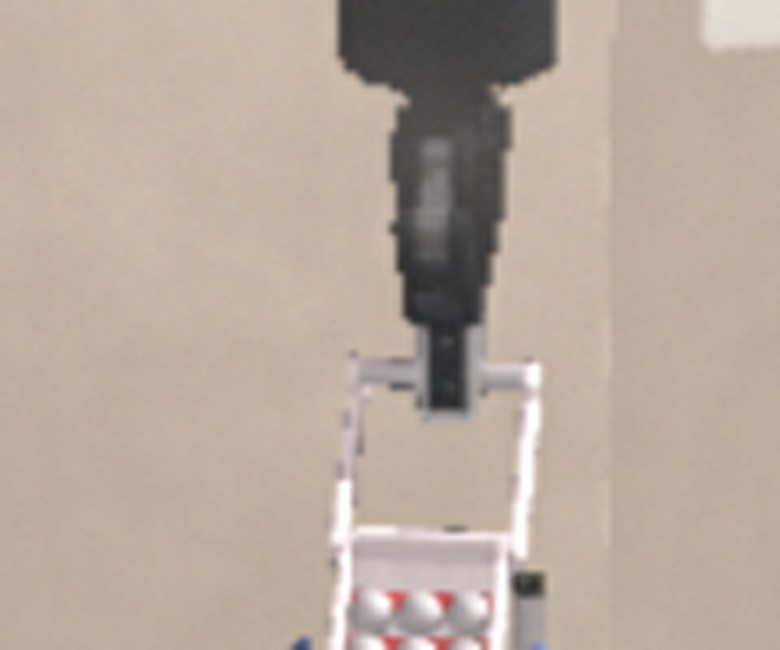

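arm_command(jaw=[0,0,0,0,0], slide=[[0,-0.003,-0.0025],[0,-0.006,-0.005],[0,-0.009,-0.0075],[0,-0.011,-0.0095],[0,-0.011,-0.0095]], twist=[0,0,0,0,0])

```text
t: 9.6
tcp_pos: [565.0, 310.7, 180.0]
eef_rot: [3.135, -0.003, 2.871]
wrist_force: [-2.7, 5.7, 3.4]
finger_gap: 9.1
```

```bash
python3 - <<'E'
from h import *
shot("side","s11",(260,130,120,110),5.4)
E
python3 mv.py 573 345 109 164.5
```

```text
slide [0.0012, 0.0345, 0.0711] twist 0.0 rows 1.9 | t 9.65 tcp [565.  310.9 179.8] yaw 164.5 F [-1.8  6.2  3.5] gap 8.8
```

View pics/s11.png

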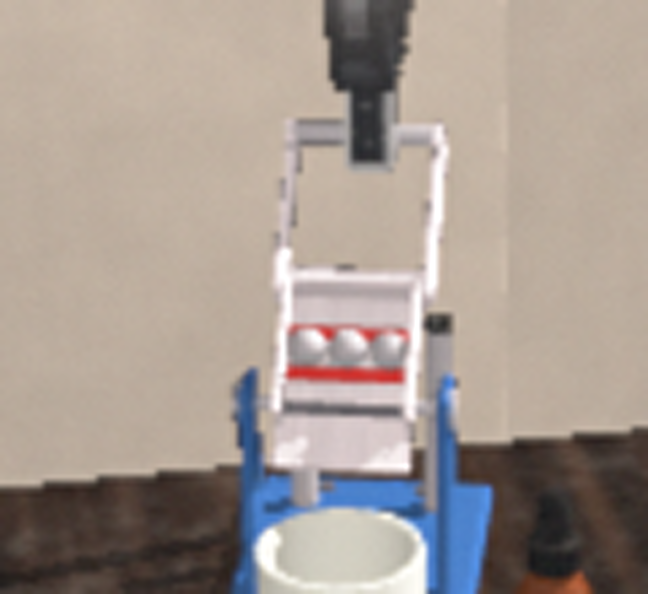

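```bash
python3 - <<'E'
from h import *
shot("top","t11",(180,180,130,100),6)
E
```

```text
(no output)
```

View pics/t11.png

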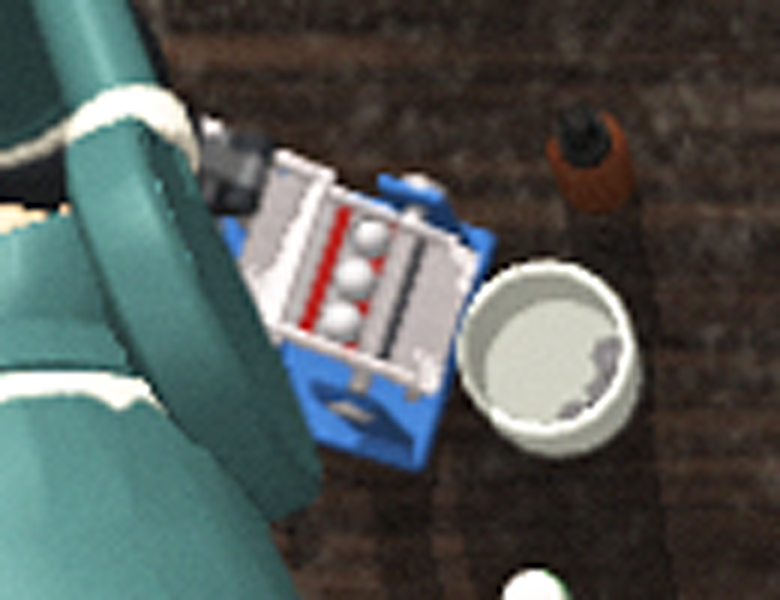

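arm_command(jaw=[0,0,0,0,0], slide=[[0,0.004,0.004],[0,0.009,0.009],[0,0.013,0.0145],[0,0.017,0.02],[0,0.0205,0.0255]], twist=[0,0,0,0,0])

```text
t: 10.12
tcp_pos: [570.8, 331.4, 153.7]
eef_rot: [3.134, -0.003, 2.871]
wrist_force: [-0.2, 1.5, 1.7]
finger_gap: 9.2
```

```bash
python3 mv.py 573 345 109 164.5
```

```text
slide [0.0014, 0.0134, 0.0448] twist 0.0 rows 1.1 | t 10.12 tcp [570.8 331.4 153.7] yaw 164.5 F [-0.2  1.5  1.7] gap 9.2
```

arm_command(jaw=[0,0,0,0,0], slide=[[0,0.0025,0.005],[0,0.005,0.0105],[0,0.0075,0.016],[0,0.0095,0.0215],[0,0.011,0.0265]], twist=[0,0,0,0,0])

```text
t: 10.53
tcp_pos: [574.2, 343.0, 126.9]
eef_rot: [3.133, -0.002, 2.872]
wrist_force: [0.5, 6.0, 2.2]
finger_gap: 9.0
```

```bash
python3 mv.py 573 345 109 164.5
```

```text
slide [0.0016, 0.0015, 0.0179] twist 0.0 rows 0.4 | t 10.53 tcp [574.2 343.  126.9] yaw 164.5 F [0.5 6.  2.2] gap 9.0
```

arm_command(jaw=[0,0,0,0,0], slide=[[0,0.001,0.004],[0,0.0015,0.0085],[0,0.002,0.0125],[0,0.0025,0.0155],[0,0.0025,0.017]], twist=[0,0,0,0,0])

```text
t: 10.95
tcp_pos: [575.3, 346.7, 111.2]
eef_rot: [3.131, -0.002, 2.871]
wrist_force: [-3.5, 4.0, 13.7]
finger_gap: 9.0
```

```bash
python3 mv.py 573 345 109 164.5;python3 - <<'E'
from h import *
shot("side","s12",(260,130,120,110),5.4)
E
```

```text
slide [0.0018, -0.0023, 0.0022] twist 0.0 rows 0.1 | t 10.95 tcp [575.3 346.7 111.2] yaw 164.5 F [-3.5  4.  13.7] gap 9.0
```

View pics/s12.png

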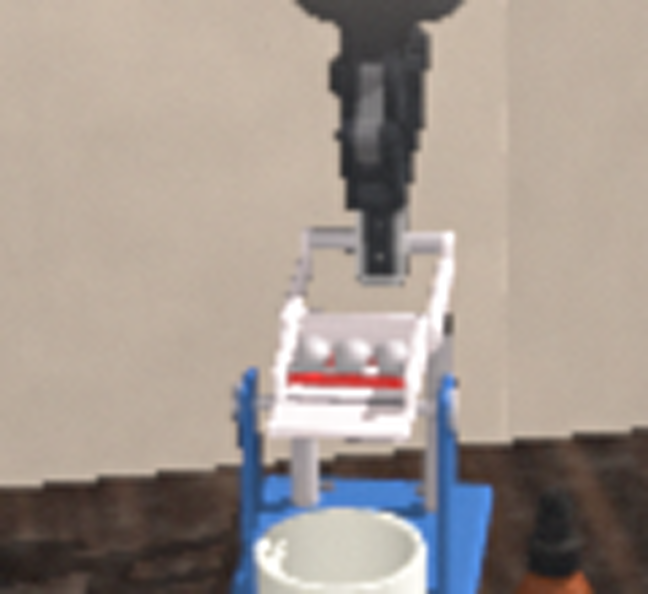

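arm_command(jaw=[0.1,0.2,0.35,0.5,0.5], slide=[[0,0,0],[0,0,0],[0,0,0],[0,0,0],[0,0,0]], twist=[0,0,0,0,0])

```text
t: 11.42
tcp_pos: [575.0, 345.7, 110.5]
eef_rot: [3.133, -0.002, 2.871]
wrist_force: [-0.4, -0.7, 0.5]
finger_gap: 42.7
```

arm_command(jaw=[0.5,0.5,0.5,0.5,0.5], slide=[[0,-0.001,-0.01],[0,-0.002,-0.03],[0,-0.002,-0.06],[0,-0.002,-0.09],[0,-0.002,-0.12]], twist=[0,0,0,0,0])

```text
t: 11.83
tcp_pos: [574.2, 342.1, 231.8]
eef_rot: [3.134, -0.003, 2.871]
wrist_force: [0.9, -0.6, -0.0]
finger_gap: 42.9
```

```bash
python3 - <<'E'
from h import *
shot("side","s13",(260,130,120,110),5.4)
E
python3 mv.py 486 32 231 164.5
```

```text
slide [0.0049, -0.3251, 0.0042] twist -0.0 rows 7.8 | t 11.88 tcp [577.5 343.9 240.4] yaw 164.5 F [3.  1.6 5.5] gap 42.6
```

View pics/s13.png

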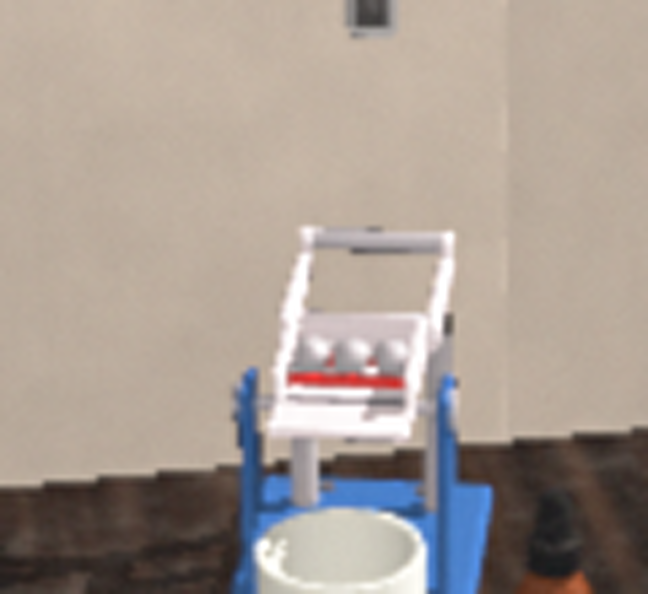

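arm_command(jaw=[0.4,0.4,0.4,0.4,0.4], slide=[[0,-0.035,0],[0.001,-0.075,0],[0.002,-0.115,0],[0.003,-0.155,0],[0.003,-0.19,0]], twist=[0,0,0,0,0])

```text
t: 12.3
tcp_pos: [522.8, 159.5, 237.8]
eef_rot: [3.126, 0.006, 2.871]
wrist_force: [-0.2, -0.8, 0.3]
finger_gap: 34.1
```

```bash
python3 - <<'E'
from h import *
shot("top","t14",(180,180,130,100),6)
E
python3 mv.py 519.7 150.3 150 164.3
```

```text
slide [0.0007, -0.0051, 0.0874] twist 0.1 rows 2.1 | t 12.35 tcp [521.1 154.3 237.4] yaw 164.4 F [-3.2 -2.9 -0.8] gap 34.2
```

View pics/t14.png

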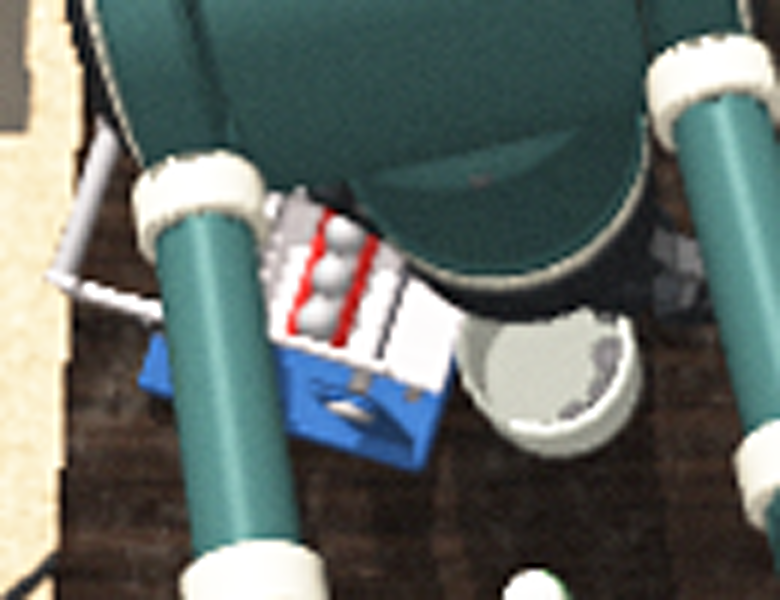

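arm_command(jaw=[0.4,0.4,0.4,0.4,0.4], slide=[[0,-0.005,0.02],[0.001,-0.005,0.05],[0.001,-0.005,0.075],[0.001,-0.005,0.087],[0.001,-0.005,0.087]], twist=[0,0,0,0,0])

```text
t: 12.77
tcp_pos: [516.9, 149.7, 147.1]
eef_rot: [3.135, -0.0, 2.869]
wrist_force: [-0.4, -0.4, 0.1]
finger_gap: 34.1
```

```bash
python3 - <<'E'
from h import *
shot("side","s15",(260,130,130,130),5)
E
python3 mv.py 519.7 150.3 32 164.3
```

```text
slide [-0.001, -0.0006, 0.1172] twist 0.1 rows 2.8 | t 12.82 tcp [518.4 150.2 149.2] yaw 164.4 F [-0.3  0.8 -0.2] gap 34.0
```

View pics/s15.png

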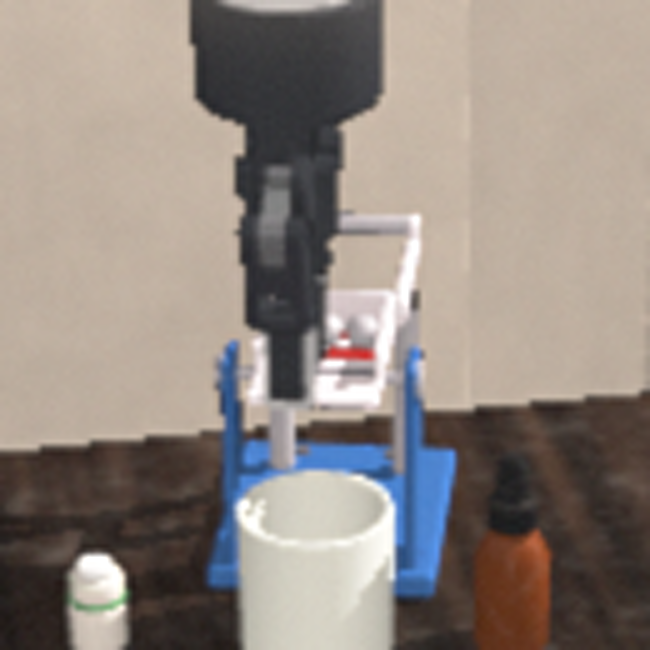

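arm_command(jaw=[0.4,0.4,0.4,0.4,0.4], slide=[[-0.002,-0.0005,0.035],[-0.002,-0.0005,0.065],[-0.002,-0.0005,0.095],[-0.002,-0.0005,0.115],[-0.002,-0.0005,0.117]], twist=[0,0,0,0,0])

```text
t: 13.23
tcp_pos: [519.0, 149.8, 29.9]
eef_rot: [3.136, -0.001, 2.87]
wrist_force: [-1.2, -1.7, -0.1]
finger_gap: 34.2
```

arm_command(jaw=[0.25,0.1,0,0,0], slide=[[0,0,0],[0,0,0],[0,0,0],[0,0,0],[0,0,0]], twist=[0,0,0,0,0], squeeze=35)

```text
t: 13.65
tcp_pos: [520.9, 150.3, 31.9]
eef_rot: [3.134, 0.002, 2.87]
wrist_force: [0.3, 0.4, 3.7]
finger_gap: 5.6
```

```bash
python3 - <<'E'
from h import *
shot("side","s16",(260,150,130,110),6)
E
python3 mv.py 500 79 45 164.3
```

```text
slide [0.001, -0.0742, -0.0137] twist 0.1 rows 1.8 | t 13.7 tcp [520.9 150.3  31.9] yaw 164.4 F [-0.5 -0.7  5.4] gap 5.1
```

View pics/s16.png

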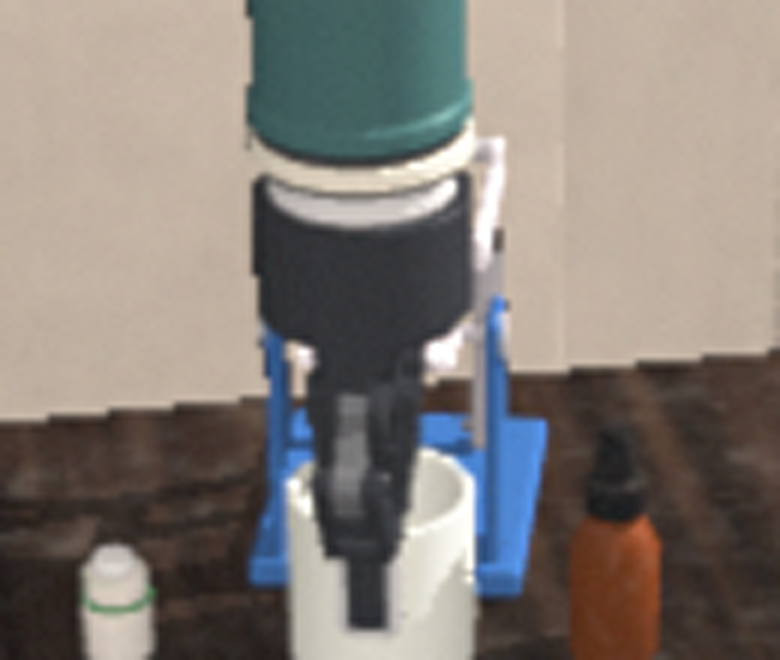

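arm_command(jaw=[0,0,0,0,0], slide=[[0,0,-0.004],[0,-0.004,-0.007],[0,-0.015,-0.008],[0,-0.03,-0.008],[0,-0.045,-0.008]], twist=[0,0,0,0,0])

```text
t: 14.12
tcp_pos: [507.9, 105.9, 39.4]
eef_rot: [3.134, 0.001, 2.871]
wrist_force: [-0.2, 0.3, -2.3]
finger_gap: 5.4
```

arm_command(jaw=[0,0,0,0,0], slide=[[0,-0.015,0],[0,-0.03,-0.005],[0,-0.045,-0.015],[0,-0.058,-0.025],[0,-0.065,-0.03]], twist=[0,0,0,0,0])

```text
t: 14.53
tcp_pos: [490.0, 41.3, 69.9]
eef_rot: [3.135, 0.002, 2.87]
wrist_force: [0.8, -0.1, -1.9]
finger_gap: 5.1
```

```bash
python3 - <<'E'
from h import *
shot("top","t17",(180,180,200,140),3.9);shot("side","s17",(240,150,180,150),4.3)
E
python3 mv.py 496.0 -42.4 75 164.3
```

```text
slide [-0.0274, -0.0798, -0.0053] twist 0.1 rows 2.0 | t 14.63 tcp [491.1  41.9  70.3] yaw 164.4 F [ 0.5  0.2 -1.6] gap 5.6
```

View pics/t17.png

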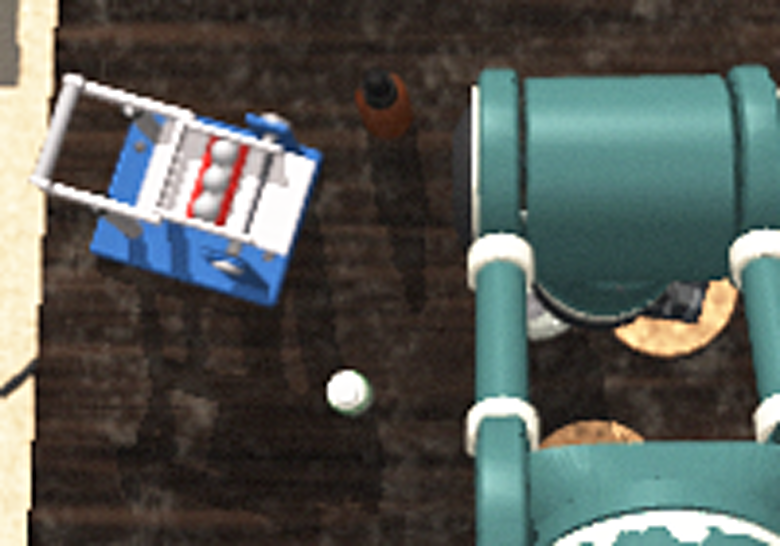

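View pics/s17.png

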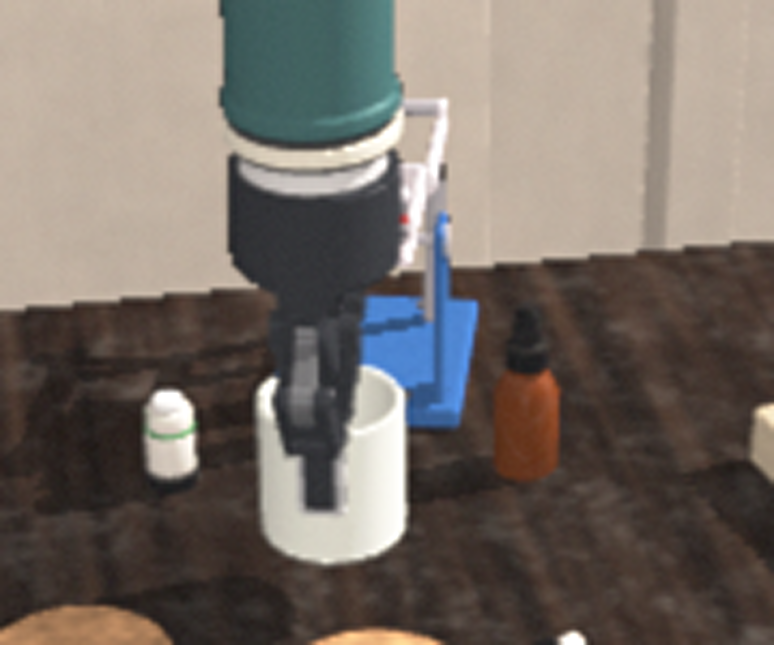

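arm_command(jaw=[0,0,0,0,0], slide=[[-0.005,-0.015,0],[-0.012,-0.035,0],[-0.02,-0.056,0],[-0.026,-0.075,0],[-0.0275,-0.08,0]], twist=[0,0,0,0,0])

```text
t: 15.05
tcp_pos: [496.4, -44.2, 69.6]
eef_rot: [3.134, 0.004, 2.868]
wrist_force: [-0.2, 0.4, -2.3]
finger_gap: 5.8
```

```bash
python3 - <<'E'
from h import *
shot("side","s18",(260,200,140,140),5)
E
python3 mv.py 495.9 -42.6 36 164.3
```

```text
slide [0.0009, 0.0009, 0.0336] twist -0.0 rows 0.8 | t 15.1 tcp [496.3 -44.   69.5] yaw 164.3 F [-0.3 -0.8 -1.2] gap 5.5
```

View pics/s18.png

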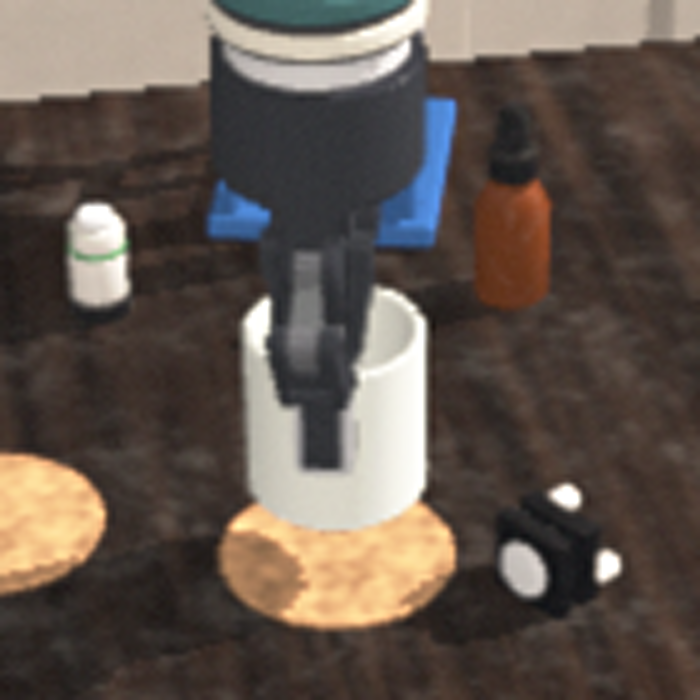

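Cup held level above the far pad (cup centre u≈337, pad centre u≈337). Lower by 32 mm, then look before release.

arm_command(jaw=[0,0,0,0,0], slide=[[0.0,0.001,0.008],[0.0,0.001,0.017],[0,0.001,0.024],[0,0.001,0.029],[0,0.001,0.031]], twist=[0,0,0,0,0])

```text
t: 15.52
tcp_pos: [495.4, -41.9, 36.8]
eef_rot: [3.134, 0.001, 2.868]
wrist_force: [-0.1, 0.5, -1.3]
finger_gap: 5.7
```

```bash
python3 - <<'E'
from h import *
shot("side","s19",(270,230,120,110),6)
E
python3 mv.py 495.9 -42.6 34 164.3
```

```text
slide [-0.0005, -0.0005, 0.0029] twist 0.0 rows 0.1 | t 15.57 tcp [495.5 -42.   36.9] yaw 164.3 F [ 0.8  0.2 -1.2] gap 5.4
```

View pics/s19.png

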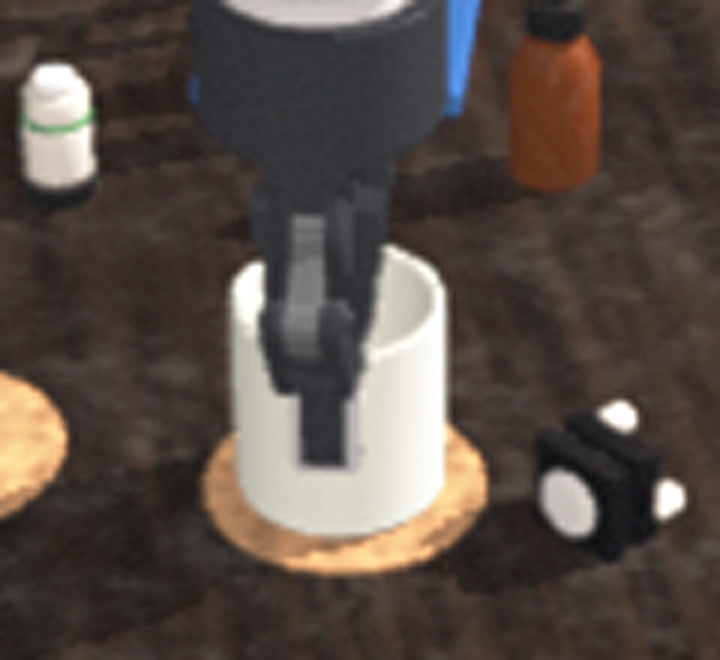

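arm_command(jaw=[0,0,0,0], slide=[[-0.001,-0.0015,0.0],[-0.001,-0.0015,0.0015],[-0.001,-0.0015,0.0025],[-0.001,-0.0015,0.003]], twist=[0,0,0,0])

```text
t: 15.9
tcp_pos: [496.6, -43.7, 34.9]
eef_rot: [3.134, 0.002, 2.868]
wrist_force: [-3.5, -0.1, 8.9]
finger_gap: 5.5
```

Contact felt (Fz ≈ 9 N). Release and lift out.

arm_command(jaw=[0.1,0.2,0.35,0.35], slide=[[0,0,0],[0,0,0],[0,0,0],[0,0,0]], twist=[0,0,0,0])

```text
t: 16.23
tcp_pos: [496.8, -43.8, 35.2]
eef_rot: [3.134, 0.002, 2.868]
wrist_force: [-0.2, -0.7, -0.1]
finger_gap: 30.0
```

arm_command(jaw=[0.35,0.35,0.35,0.35,0.35], slide=[[0,0,-0.01],[0,0,-0.03],[0,0,-0.06],[0,0,-0.1],[0,0,-0.14]], twist=[0,0,0,0,0])

```text
t: 16.65
tcp_pos: [495.0, -44.6, 176.3]
eef_rot: [3.134, 0.0, 2.868]
wrist_force: [1.0, -0.2, -0.3]
finger_gap: 29.5
```

arm_command(jaw=[0.35,0.35,0.35,0.35,0.35], slide=[[0,-0.03,-0.02],[0,-0.07,-0.04],[0,-0.11,-0.05],[0,-0.15,-0.05],[0,-0.19,-0.05]], twist=[0,0,0,0,0])

```text
t: 17.07
tcp_pos: [443.8, -229.9, 227.7]
eef_rot: [3.135, 0.005, 2.869]
wrist_force: [0.2, -0.6, 0.2]
finger_gap: 30.2
```

```bash
python3 - <<'E'
from h import *
shot("side","s20",(270,230,120,110),6);shot("top","t20",(300,190,120,90),6)
s=arm.state();print(s["t"],s["tcp_pos"])
E
```

```text
17.1667 [ 442.15762237 -233.01760929  226.34473406]
```

View pics/s20.png

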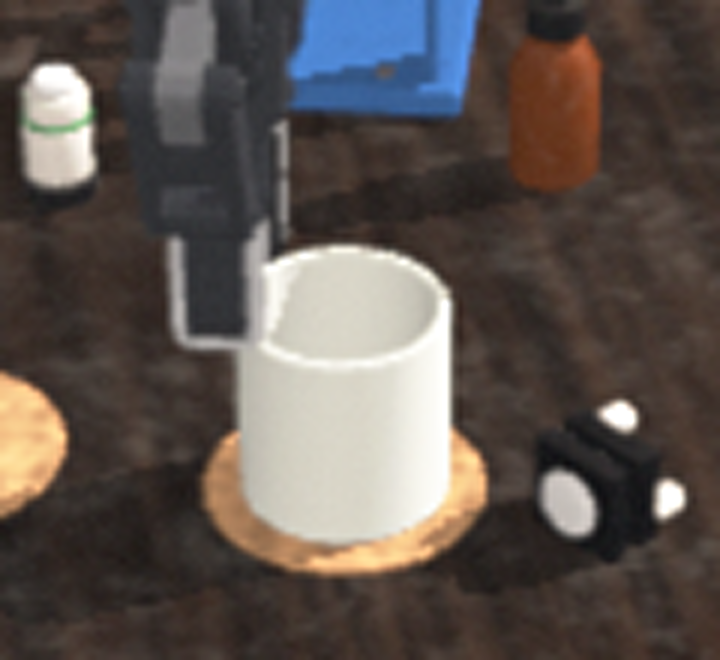

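View pics/t20.png

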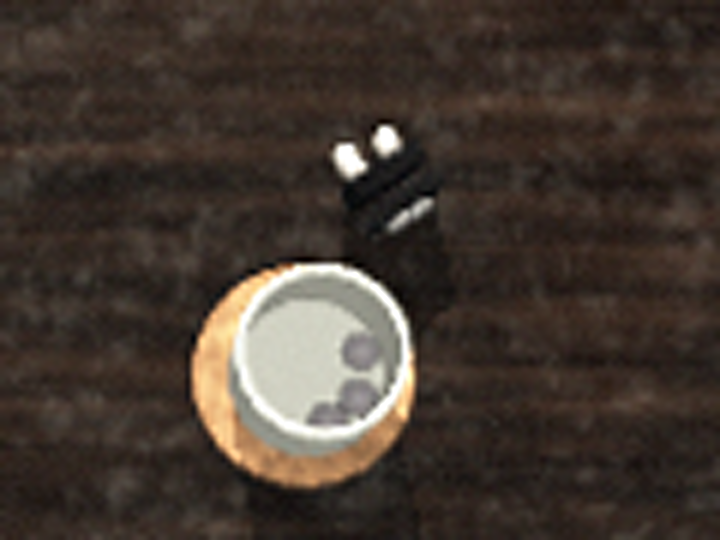

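```bash
python3 - <<'E'
from h import *
T=lambda u,v:(300+(u+.5)/6-.5,190+(v+.5)/6-.5)
S=lambda u,v:(270+(u+.5)/6-.5,230+(v+.5)/6-.5)
print("top rim",plane("top",[T(323,351)],73),"pad top(0)",plane("top",[(350.1,252.3)],3))
print("side rim",plane("side",[S(345,306)],73),"pad",plane("side",[(327,310.6)],3))
print("side front bottoms cup, pad",plane("side",[S(345,544)],3),plane("side",[S(345,567)],3),plane("side",[S(345,573)],0))
# pad & cup overlay prediction
im=cv2.imread("pics/raw_s20.png");a=np.linspace(0,2*np.pi,60)
E
```

```text
top rim [[504.72572695 -14.6446233   73.        ]] pad top(0) [[504.42383143 -12.7633435    3.        ]]
side rim [[507.52231231 -10.26080473  73.        ]] pad [[506.33115317 -11.39876018   3.        ]]
side front bottoms cup, pad [[501.38697765 -41.49567555   3.        ]] [[499.4206048  -53.07874741   3.        ]] [[499.51302632 -52.32478064   0.        ]]
```

```bash
python3 - <<'E'
from h import *
shot("top","t21");shot("side","s21")
E
```

```text
(no output)
```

View pics/t21.png

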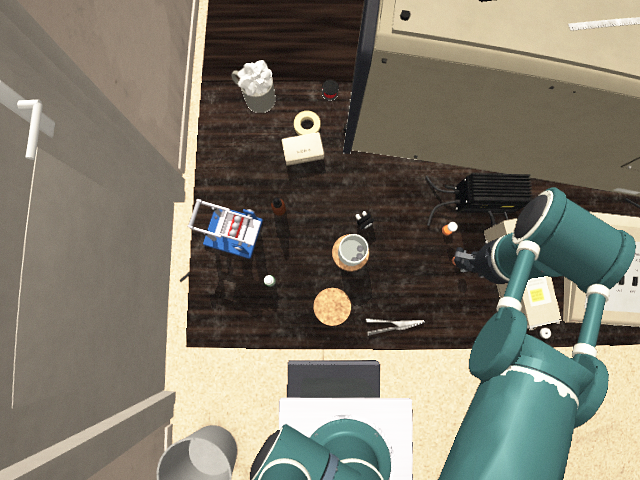

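View pics/s21.png

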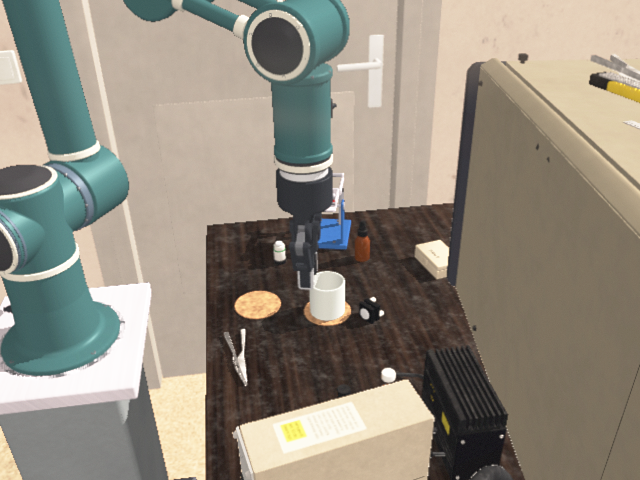

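```bash
python3 - <<'E'
from plant import arm
print(arm.sign_off(), arm.state()["t"])
E
```

```text
the job is handed in; nothing more can be done
the job is handed in; nothing more can be done
```

The job is done and handed in at about 17 s on the clock. I gripped the cup by its wall and set it under the spout. I lifted the tray handle to about 0.65 rad, which rolled off the front row only, and lowered the tray level again. Then I put the cup on the far cork pad, the one beside the mirror mount.

**Last checks:**
- **Balls:** the top view shows three balls in the cup, and the back row of three was still behind the red lip. No balls were on the desk.
- **Placing:** the cup stands upright. Both cameras put its axis within about 2 mm of the pad centre. They disagree with each other by about 3–4 mm in absolute position, and the arm's readings agreed better with the top camera.
- **Bystanders:** the vials, bottle, objective and mirror mount looked unmoved in the last pictures. I judged that by eye and did not re-measure them.
- **Catch position:** under the spout the cup measured about 4 mm further out than the ideal catch spot, within the 10 mm allowed. The balls fell in cleanly.
- **Forces:** the largest wrist force reading I saw was about 16 N, when setting the cup down under the spout.

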